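# Twist a spring rail stop into a slotted rail

## Robot

A 6-joint arm with a two-finger parallel gripper is mounted at the origin on the work surface. World frame = base frame: x ahead of the robot, y to its left, z up, the work surface at z = 0. Lengths are in mm, angles in rad, forces in N, time in s.
With the tool pointing down it reaches from about 225 to 725 mm from the base axis. Payload 3.1 kg.
Tool frame: the origin (TCP) lies at the very end of the fingers, on their centre line; the grasp point (between the pads) lies 19 mm behind it; z points along the fingers, y is the direction in which the jaws open and shut (so a half turn about z gives the same grasp; the last joint's range is limited). The gripper opens to 85 mm and grips with 20 to 120 N. Pads are 22 mm wide; open, the fingers measure 114 mm over their backs; the gripper's body (76 mm by 85 mm) begins 54 mm behind the grasp point. The pads swing forward as they close: fully open they stand 13 mm farther back than shut.
Start: joints at [-1.245, 0.048, 0.099, 1.622, 0, 1.443], TCP at [230.136, -471.863, 231.312] pointing down, gripper open.
Joint ranges: [-2.91, 2.91], [-0.99, 1.94], [-1.21, 1.42], [-2.12, 2.29], [-1.49, 1.47], [-3.14, 3.14]. Speed limits (rad/s): [2.79, 2.79, 3.14, 3.14, 3.14, 3.14].

## Interface

Orientations are given as a unit quaternion [x, y, z, w].
In Python, from station import manip, snapshot, camera_params, spotter gives the robot as it stands.
- The arm moves only by the tool drive_tool, never from a script. Its argument "increments" is a list of rows, each an object of numbers: "fingers": the finger opening in m, from 0 to 0.0854; "tx", "ty", "tz": the shift along the tool's x, y, z in m; "ax", "ay", "az": the turn, a rotation vector about the tool's x, y, z in degrees. In form: [{"fingers": .., "tx": .., "ty": .., "tz": .., "ax": .., "ay": .., "az": ..}, ...]. A call has 1 to 8 rows; each row is the pose to reach, as a shift and turn from the pose commanded when the call began, along the tool's axes at that moment; what a row does not reach only later rows make up. A row lasts 1/10 s, in which the tool goes at most 50 mm and 8.59 degrees, less where a joint would pass 70% of its speed; a pose out of reach is approached as far as the arm can. A call with a gripper value outside its range is refused whole. The fingers move at their own pace and stop on an object; the grip force is fixed at half the most. Time passes only in rows, so rows that repeat a pose let the fingers close. It gives the time, the measured TCP pose, the force and the opening at its end, in the units of the state.
- manip.observe(): the state, without advancing time (a new reading comes with each control period).
- snapshot(name): name is "side" or "top" or "wrist"; returns (picture, depth): 400x640x3 uint8, red, green, blue; 400x640 float32, mm along the optical axis (not along the pixel's ray), 0 where there is no reading.
- camera_params(name): a dict with "fx", "fy", "cx", "cy" (pixels), "pose" (4x4, takes a point from camera to world coordinates); the wrist camera has in their place "mount" (4x4, takes a point from camera to tool coordinates, whose origin is the TCP and whose axes are the flange's). Camera axes: x right, y up, looking along -z (the intrinsics and any distortion apply to the point x, -y, -z); pixel columns grow to the right and rows downward; lengths in mm; the calibration is good to about 2 mm. A picture is of the moment at which its call begins: read the wrist's pose just before it. camera_params takes no time and is no camera call.
- manip.close_job(): hands the job in, once; it reports no verdict.
Trained networks look in the newest picture that a camera, given by its name, has taken for a name from the list of things; names that differ only in an ending like _2 or _b are one class to them, and where a whole thing is asked for, a point or a joint stands for the part that bears it (a point fixed in the world has none). Each returns a list of dicts, best first, with "p" (0 to 1); they miss things now and then, are a little off and sometimes report something else, mostly with a low value. They report only what shows in the picture. A call takes as long as a camera call. They do not tell look-alikes from the thing itself.
- spotter.spot_in(name, camera): "box" ([left, top, width, height] in pixels, round what is visible of it).
- spotter.masks_of(name, camera): "mask" (400x640 bool, what is visible of it) and "box" ([left, top, width, height] in pixels, round what is visible of it).
The state is a dict: "clock": time; "joints": joint angles; "joint_velocities": joint speeds; "joint_torque": joint torques, N m; "eef_pos": TCP position; "ee_rot": TCP orientation; "contact_force": force on the tool from outside, world axes, zero at the start; "ft_torque": the same for the moment, N m; "grip_width": finger opening in mm.
Only numpy, scipy, OpenCV 4.12 (cv2) and the standard library are available. Lean on these libraries where they do the work, as an engineer would, in place of code of your own. Each camera call takes 0.05 s, during which the arm holds its last target.

## Task

Fit the loose rail stop into the middle of the slotted rail on the cabinet top, to match the one already fitted near the rail's end: put its foot down through the slot lengthwise, press it down gently against the sprung strip inside, turn it a quarter turn so that it lies squarely across the slot, and let it rise until the grooves of its foot catch the rail's lips. Then, still holding it, give it a gentle upward tug to be sure that it is caught, and let go. Do not force it against the rail, and leave everything else on the cabinet as it stands.

Things in the scene. Friction and masses are not known exactly. Their poses are not given: they have to be found in the camera images.
- stop: Loose rail stop, 62 mm tall, 120 g, upright at the start. Origin: centre of the foot's underside; z up, y its long side; a half turn makes no difference. Steel foot 18 (x) x 36 (y) x 6 mm; on it a boss 18 mm across up to z 10 mm and at each end a ridge (|y| 15.5-18 mm) up to z 10 mm, leaving two grooves 6.5 mm wide, 4 mm deep. Steel stem 14 mm across from z 10 to 32 mm; grip above.
- grip (a point): Centre of the loose stop's black grip, 47 mm above its foot's underside: a flat block 14 mm thick (x of the stop), 40 mm long (y, in line with the foot's long side) and 30 mm high (z 32 to 62 mm of the stop). Pinch it across the 14 mm.
- base: Fixed wooden board under the rail, 85 (x) x 280 (y) x 12 mm. Origin: centre of its underside; z up, y along the slot, x across. On it, on levelling feet, an aluminium C-channel 48 mm wide, 260 long, 30 high, slot upward. The feet differ every time: the rail's top lies anywhere from 46 to 66 mm above this origin, no pose tells it: find it by touch.
- slot_mid (a point): Point on the base board's frame at the middle of the slot, 56 mm above the board's underside: the mean height of the rail's top, true height +-10 mm. Slot 22 mm wide; its lips are turned down into edges 3 mm thick (|x| 11-14 mm) that end 6 mm below the rail's top; inside, the channel is 44 mm wide. Fit the stop within 30 mm of this point along the slot.
- strip_mid (a point): Point on the base's frame, mean height (+-10 mm) of a sprung rubber strip lying in the rail; at rest its face is 6 mm below the rail's top. It yields from 4 N, then 0.35 N per mm. At 6 mm down (6 N) a caught stop rests, lip edges on its groove floors; from 10 mm (7.5 N) the ridges clear the lip edges and it turns; at 13.5 mm (8.7 N) a hard stop. Over 30 N on lips or strip is forcing.
- fitted (a point): Point on the base's frame (x 0, y 98, z 12 mm) below a second stop of the same kind that is fixed in the rail near its +y end, its grip across the slot, rising 96 to 116 mm above the board's underside: carry the loose one clear of it; it must end like it. A tug of 4 N or more, 8 N being plenty, shows that a stop is caught.
Mind the look-alikes: they are no part of the job. What is shaped like the stop but orange or turquoise is not meant.

How it is judged (in metres and radians):
On the way, in this order (a step that is already met when the one before it is completed fails the run):
1. the stop is in the middle part of the slot, lengthwise, and pressed down on the sprung strip (x of stop in the frame of base between -0.003 and 0.003 m and y of stop in the frame of base between -0.03 and 0.03 m and angle between the y axis of stop and the y axis of base, either way round below 0.25 rad and contact force between stop and strip above 5 N), for 0.1 s.
2. the stop has been turned square across the slot while still pressed down on the strip, below its seat (x of stop in the frame of base between -0.003 and 0.003 m and y of stop in the frame of base between -0.03 and 0.03 m and angle between the y axis of stop and the x axis of base, either way round below 0.16 rad and angle between stop's own z axis and vertical below 0.09 rad and contact force between stop and strip above 6.6 N), for 0.1 s.
3. the caught stop is tugged upward: the lips hold it with more than 7.5 N (about 6 N of it from the springs) (x of stop in the frame of base between -0.003 and 0.003 m and y of stop in the frame of base between -0.03 and 0.03 m and angle between the y axis of stop and the x axis of base, either way round below 0.16 rad and angle between stop's own z axis and vertical below 0.09 rad and contact force between stop and lips above 7.5 N and contact force between stop and strip below 7 N), for 0.1 s.
At the end, for the whole second after the job is handed in: The stop stands at rest and released, caught under the lips (springs pressing it up, not deeper than its seat), within 30 mm of the rail's middle, within 3 mm of the slot's centre line, within 9 degrees of square across the slot and 5 degrees of upright (x of stop in the frame of base between -0.003 and 0.003 m and y of stop in the frame of base between -0.03 and 0.03 m and angle between the y axis of stop and the x axis of base, either way round below 0.16 rad and angle between stop's own z axis and vertical below 0.09 rad and contact force between stop and strip between 4 and 7 N and contact force between stop and lips above 3 N and linear speed of stop below 0.01 m/s); the robot touches nothing.
It fails at once if the stop is forced against the lips or the strip (more than 30 N) (contact force between stop and lips above 30 N or contact force between stop and strip above 30 N).
It fails at once if something else on the cabinet is disturbed (moved over 20 mm) (distance of any of bottle_a, bottle_b, glasses, drawer_knob, polish_tin, shoe_brush, dish from where it was at the start of the episode above 0.02 m).
It also fails if it takes over 56 s, if anything falls off the work surface, if the arm or the gripper's body presses on something with over 40 N, if the wrist force passes 120 N, or if a joint passes its speed limit or range.

## Working session

There is one attempt and no reset: what is moved stays moved. The work goes in short steps, Python scripts to look and compute and a tool call to move; the robot and the scene stay as the last step left them, time stands still between calls to the robot, and variables do not carry over. Pictures are saved under pics/ and viewed, and the job is handed in when it is done.

Besides the shell and the picture viewer there is one more tool, called as name(argument=value, ...), one argument or row to a line, values as JSON. drive_tool: Moves the arm, as the interface text tells. Its arguments: {"type":"object","properties":{"increments":{"type":"array"}},"required":["increments"]}

```bash
mkdir -p pics; ls
cat > h.py <<'E'
import numpy as np, cv2
from station import manip, snapshot, camera_params, spotter
from scipy.spatial.transform import Rotation as R
def save(n,im): cv2.imwrite('pics/'+n+'.png',cv2.cvtColor(im,cv2.COLOR_RGB2BGR))
def cloud(depth,cp,pose):
    v,u=np.mgrid[0:400,0:640]
    x=(u-cp['cx'])/cp['fx']*depth; y=-(v-cp['cy'])/cp['fy']*depth
    P=np.stack([x,y,-depth],-1)
    return P@pose[:3,:3].T+pose[:3,3]
E
python3 - <<'E'
from h import *
print(manip.observe())
for n in ['side','top','wrist']:
    im,d=snapshot(n); save(n+'0',im); np.savez('pics/'+n+'0.npz',im=im,d=d)
    cp=camera_params(n); print(n,{k:(np.round(v,3).tolist() if k in('pose','mount') else v) for k,v in cp.items()})
    if n!='wrist':
        for t in ['stop','base']:
            for r in spotter.spot_in(t,n): print(t,r)
print(manip.observe()['clock'])
E
```

```text
pics
{'clock': 0.0, 'joints': array([-1.24480023e+00,  4.87251569e-02,  9.75905012e-02,  1.62200982e+00,
       -1.64993035e-05,  1.44300255e+00]), 'joint_velocities': array([ 0.00174693,  0.00025093,  0.00096277, -0.00122425,  0.00064518,
       -0.00112913]), 'joint_torque': array([ 7.58846818e-05, -3.38779593e+01,  3.20015788e+01,  2.03046575e-02,
       -2.61716850e-04, -1.13566713e-05]), 'eef_pos': array([ 229.93442523, -471.28265132,  230.126808  ]), 'ee_rot': array([ 9.74368911e-01,  2.24952989e-01, -1.24370788e-04, -1.16749597e-03]), 'contact_force': array([-0.48176953, -0.38609257, -0.0778271 ]), 'ft_torque': array([-0.01719672,  0.02194612,  0.05261835]), 'grip_width': 85.08995201408929}
side {'fx': 507.73941029418273, 'fy': 507.73941029418273, 'cx': 326.10816103998377, 'cy': 203.23654445942307, 'pose': [[-0.908, 0.289, -0.304, 252.23], [-0.419, -0.652, 0.632, 604.532], [-0.016, 0.701, 0.713, 668.069], [0.0, 0.0, 0.0, 1.0]]}
stop {'box': [318.4, 300.0, 21.6, 39.3], 'p': 0.74}
stop {'box': [338.0, 221.2, 27.2, 41.6], 'p': 0.65}
base {'box': [287.8, 85.4, 95.1, 105.6], 'p': 0.88}
top {'fx': 417.23696990767365, 'fy': 417.23696990767365, 'cx': 321.1856556032843, 'cy': 197.67472140362995, 'pose': [[0.025, 0.996, -0.086, 450.582], [-1.0, 0.025, -0.001, 51.731], [0.001, 0.086, 0.996, 720.463], [0.0, 0.0, 0.0, 1.0]]}
stop {'box': [229.0, 222.6, 33.8, 18.7], 'p': 0.88}
stop {'box': [283.8, 227.8, 16.2, 22.1], 'p': 0.85}
stop {'box': [181.4, 234.0, 32.1, 31.8], 'p': 0.59}
base {'box': [360.7, 125.6, 175.7, 67.1], 'p': 0.58}
wrist {'fx': 359.52649895115036, 'fy': 359.52649895115036, 'cx': 323.93205307040137, 'cy': 196.89450420791118, 'mount': [[-0.001, 0.964, 0.264, 66.572], [1.0, 0.001, 0.001, 1.056], [0.0, 0.264, -0.964, -143.659], [0.0, 0.0, 0.0, 1.0]]}
0.35
```

View pics/top0.png

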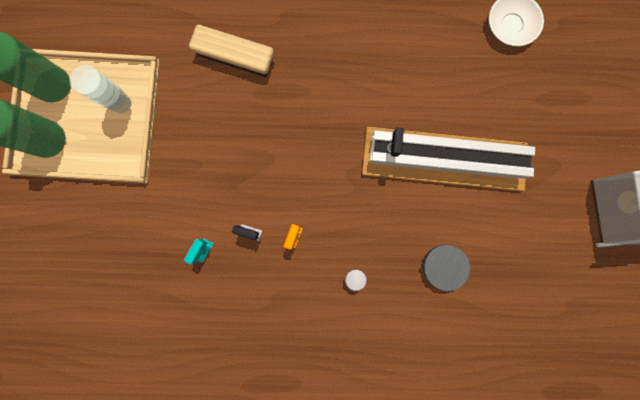

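View pics/side0.png

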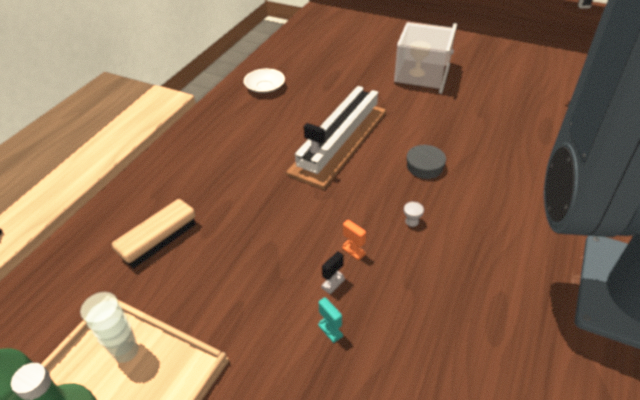

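View pics/wrist0.png

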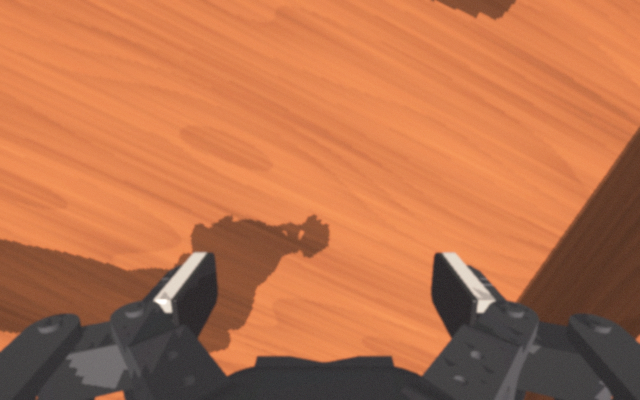

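The top view shows the loose black stop at about (247,232), between the turquoise (198,251) and orange (293,237) look-alikes. The rail runs from (372,147) to (533,160), with the fitted stop at (397,142).

Run:
```python
from h import *
for n,boxes in [('top',{'stop':(225,218,268,246),'or':(280,222,306,254),'teal':(180,234,216,270),'base':(355,120,540,195)}),('side',{'stop':(316,250,348,295),'base':(285,80,390,190)})]:
    z=np.load(f'pics/{n}0.npz'); cp=camera_params(n); P=cloud(z['d'],cp,np.array(cp['pose'])); im=z['im'].astype(int)
    print(n,'table z',np.median(P[330:380,250:400,2]) if n=='top' else '')
    for k,(a,b,c,d) in boxes.items():
        Q=P[b:d,a:c].reshape(-1,3); C=im[b:d,a:c].reshape(-1,3)
        ok=(Q[:,2]>8)&(Q[:,2]<200); 
        print(n,k,ok.sum(),Q[ok].min(0).round(),Q[ok].max(0).round())
        if k!='base':
            g=ok&(Q[:,2]>38)&(Q[:,2]<75)
            if k=='stop': g&=(C.max(1)<70)
            p=Q[g]; p2=p[:,:2]; 
            if len(p)<4: continue
            r=cv2.minAreaRect(p2.astype(np.float32)); w,v=np.linalg.eigh(np.cov(p2.T)); print('  grip',len(p),p.mean(0).round(1),np.percentile(p[:,2],95).round(1),r,np.degrees(np.arctan2(v[1,1],v[0,1])).round(1))
        else:
            h,e=np.histogram(Q[ok][:,2],bins=range(0,130,3)); print(list(zip(e,h)))
            for lo,hi in [(8,16),(42,75)]:
                g=(Q[:,2]>lo)&(Q[:,2]<hi); 
                r=cv2.minAreaRect(Q[g][:,:2].astype(np.float32)); print(lo,r,Q[g].mean(0))
            g=(Q[:,2]>85)&(Q[:,2]<125);print('fit',Q[g].mean(0),cv2.minAreaRect(Q[g][:,:2].astype(np.float32)))
```

```text
top table z 0.31489956424468346
top stop 278 [439. 151.   8.] [462. 192.  65.]
  grip 208 [449.7 170.5  61.7] 63.9 ((449.9429931640625, 171.16749572753906), (38.88518142700195, 13.045825958251953), 73.24838256835938) 73.4
top or 255 [426.  86.   8.] [465. 109.  65.]
  grip 236 [445.7  97.1  60.9] 63.9 ((445.78131103515625, 97.66582489013672), (13.92573070526123, 39.62607192993164), 70.92170715332031) 161.1
top teal 388 [399. 236.   8.] [438. 264.  65.]
  grip 313 [418.9 248.3  58.1] 63.5 ((418.79473876953125, 250.36038208007812), (14.523117065429688, 40.0975341796875), 61.61570739746094) 153.0
top base 8104 [ 533. -302.    8.] [639. -17. 109.]
[(np.int64(0), np.int64(0)), (np.int64(3), np.int64(0)), (np.int64(6), np.int64(36)), (np.int64(9), np.int64(1409)), (np.int64(12), np.int64(1337)), (np.int64(15), np.int64(17)), (np.int64(18), np.int64(0)), (np.int64(21), np.int64(0)), (np.int64(24), np.int64(16)), (np.int64(27), np.int64(77)), (np.int64(30), np.int64(69)), (np.int64(33), np.int64(53)), (np.int64(36), np.int64(52)), (np.int64(39), np.int64(58)), (np.int64(42), np.int64(51)), (
[... 2562 characters left out ...]
.int64(102), np.int64(52)), (np.int64(105), np.int64(70)), (np.int64(108), np.int64(2)), (np.int64(111), np.int64(0)), (np.int64(114), np.int64(0)), (np.int64(117), np.int64(0)), (np.int64(120), np.int64(0)), (np.int64(123), np.int64(0)), (np.int64(126), np.int64(0))]
8 ((585.4471435546875, -157.1669921875), (280.8052062988281, 86.53626251220703), 84.92544555664062) [ 567.52590782 -122.07253653   11.26787804]
42 ((586.1458740234375, -160.5295867919922), (264.2832946777344, 50.85814666748047), 85.2599868774414) [ 583.32827511 -150.28979228   52.98883467]
fit [592.09584651 -57.44688834  98.81856771] ((593.9150390625, -61.062660217285156), (18.256128311157227, 40.83300018310547), 85.0302734375)
```

```bash
cat >> h.py <<'E'
def Rdown(yaw): # tool x at yaw deg, z down
    return R.from_euler('z',yaw,degrees=True)*R.from_euler('x',180,degrees=True)
def go(target,yaw):
    s=manip.observe(); p=s['eef_pos']; r=R.from_quat(s['ee_rot'])
    d=r.inv().apply(np.array(target)-p); rv=(r.inv()*Rdown(yaw)).as_rotvec(degrees=True)
    print('at',p.round(1),'yaw',round(np.degrees(np.arctan2(*r.as_matrix()[[1,0],0])),2),'tilt',np.degrees(r.as_matrix()[:2,2]).round(2),'F',s['contact_force'].round(2),'t',round(s['clock'],2))
    print('tx,ty,tz m',(d/1000).round(4),'a deg',rv.round(2))
E
python3 -c "
from h import *
go((450,171.5,200),73.4)"
```

```text
at [ 230.1 -471.7  231. ] yaw 26.0 tilt [-0.01  0.03] F [-0.07 -0.16  0.8 ] t 0.35
tx,ty,tz m [ 0.4796 -0.4817  0.0313] a deg [-3.00e-02 -2.00e-02 -4.74e+01]
```

drive_tool(
  increments=[
    {"tx": 0.48,"ty": -0.481,"tz": 0.03,"az": -47.4},
    {"tx": 0.48,"ty": -0.481,"tz": 0.03,"az": -47.4},
    {"tx": 0.48,"ty": -0.481,"tz": 0.03,"az": -47.4},
    {"tx": 0.48,"ty": -0.481,"tz": 0.03,"az": -47.4},
    {"tx": 0.48,"ty": -0.481,"tz": 0.03,"az": -47.4},
    {"tx": 0.48,"ty": -0.481,"tz": 0.03,"az": -47.4},
    {"tx": 0.48,"ty": -0.481,"tz": 0.03,"az": -47.4},
    {"tx": 0.48,"ty": -0.481,"tz": 0.03,"az": -47.4},
  ],
)

```text
validation failed for argument at $.in...
```

```bash
python3 -c "
from h import *
go((450,171.5,200),73.4)"
```

```text
at [ 230.1 -471.7  231. ] yaw 26.0 tilt [-0.01  0.03] F [-0.07 -0.16  0.8 ] t 0.35
tx,ty,tz m [ 0.4796 -0.4817  0.0313] a deg [-3.00e-02 -2.00e-02 -4.74e+01]
```

drive_tool(
  increments=[
    {"fingers": 0.085,"tx": 0.48,"ty": -0.481,"tz": 0.03,"ax": 0,"ay": 0,"az": -47.4},
    {"fingers": 0.085,"tx": 0.48,"ty": -0.481,"tz": 0.03,"ax": 0,"ay": 0,"az": -47.4},
    {"fingers": 0.085,"tx": 0.48,"ty": -0.481,"tz": 0.03,"ax": 0,"ay": 0,"az": -47.4},
    {"fingers": 0.085,"tx": 0.48,"ty": -0.481,"tz": 0.03,"ax": 0,"ay": 0,"az": -47.4},
    {"fingers": 0.085,"tx": 0.48,"ty": -0.481,"tz": 0.03,"ax": 0,"ay": 0,"az": -47.4},
    {"fingers": 0.085,"tx": 0.48,"ty": -0.481,"tz": 0.03,"ax": 0,"ay": 0,"az": -47.4},
    {"fingers": 0.085,"tx": 0.48,"ty": -0.481,"tz": 0.03,"ax": 0,"ay": 0,"az": -47.4},
    {"fingers": 0.085,"tx": 0.48,"ty": -0.481,"tz": 0.03,"ax": 0,"ay": 0,"az": -47.4},
  ],
)

```text
clock: 1.15
eef_pos: [360.1, -92.1, 213.9]
ee_rot: [0.802, 0.597, 0.0, 0.001]
contact_force: [1.1, -0.9, -0.1]
grip_width: 84.7
```

```bash
python3 -c "
from h import *
go((450,171.5,200),73.4)"
```

```text
at [360.1 -92.1 213.9] yaw 73.36 tilt [ 0.08 -0.03] F [ 1.1  -0.86 -0.1 ] t 1.15
tx,ty,tz m [0.2783 0.0106 0.0139] a deg [ 0.09  0.01 -0.04]
```

drive_tool(
  increments=[
    {"fingers": 0.085,"tx": 0.26,"ty": 0.01,"tz": 0.013,"ax": 0,"ay": 0,"az": 0},
    {"fingers": 0.085,"tx": 0.26,"ty": 0.01,"tz": 0.013,"ax": 0,"ay": 0,"az": 0},
    {"fingers": 0.085,"tx": 0.26,"ty": 0.01,"tz": 0.013,"ax": 0,"ay": 0,"az": 0},
    {"fingers": 0.085,"tx": 0.26,"ty": 0.01,"tz": 0.013,"ax": 0,"ay": 0,"az": 0},
    {"fingers": 0.085,"tx": 0.26,"ty": 0.01,"tz": 0.013,"ax": 0,"ay": 0,"az": 0},
    {"fingers": 0.085,"tx": 0.26,"ty": 0.01,"tz": 0.013,"ax": 0,"ay": 0,"az": 0},
    {"fingers": 0.085,"tx": 0.26,"ty": 0.01,"tz": 0.013,"ax": 0,"ay": 0,"az": 0},
  ],
)

```text
clock: 1.85
eef_pos: [443.5, 153.7, 200.2]
ee_rot: [0.801, 0.599, -0.001, -0.0]
contact_force: [0.0, -0.6, 0.2]
grip_width: 84.7
```

```bash
python3 -c "
from h import *
go((450,171.5,200),73.4)
s=manip.observe();im,d=snapshot('wrist');save('wrist1',im);np.savez('pics/wrist1.npz',im=im,d=d,p=s['eef_pos'],q=s['ee_rot'])
for i in range(3): 
  print(manip.observe()['eef_pos'],manip.observe()['contact_force'])
  if i<2: spotter.spot_in('stop','wrist')
"
```

```text
at [443.5 153.7 200.2] yaw 73.61 tilt [-0.07 -0.03] F [ 0.03 -0.56  0.25] t 1.85
tx,ty,tz m [0.0189 0.0012 0.0002] a deg [-0.06  0.05  0.21]
[443.33472456 152.37178601 200.43691194] [-0.29256849 -0.14640979 -0.10459051]
[443.35815737 151.58965377 200.66586519] [-0.1838215   0.64257418  0.54890986]
[443.44422778 151.13282129 200.83666705] [ 1.01113128 -0.18604741  0.10774384]
```

View pics/wrist1.png

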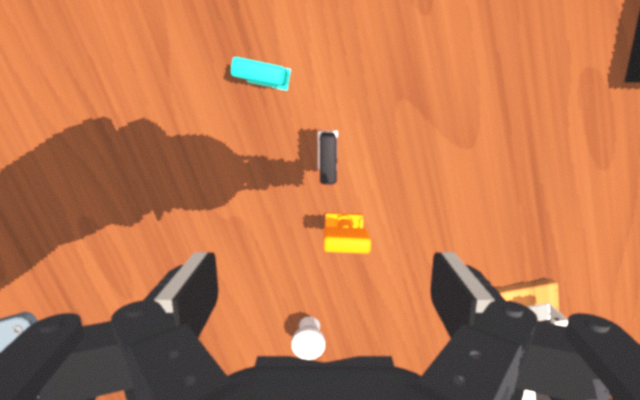

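The wrist view shows the black stop at about (328,158), lined up with the tool, with turquoise above it and orange below.

```bash
cat > w.py <<'E'
from h import *
def wc(f):
    z=np.load(f); cp=camera_params('wrist'); T=np.eye(4); T[:3,:3]=R.from_quat(z['q']).as_matrix(); T[:3,3]=z['p']
    return cloud(z['d'],cp,T@np.array(cp['mount'])), z['im'].astype(int)
E
python3 -c "
from w import *
P,im=wc('pics/wrist1.npz')
b=P[120:192,305:350].reshape(-1,3);c=im[120:192,305:350].reshape(-1,3)
print('table',np.median(P[100:130,400:460,2]),np.median(P[280:300,230:290,2]))
g=(b[:,2]>45)&(b[:,2]<75);p=b[g];print(g.sum(),p.mean(0),np.percentile(p[:,2],90),cv2.minAreaRect(p[:,:2].astype(np.float32)))
g=(b[:,2]>55)&(b[:,2]<75);p=b[g];print(g.sum(),p.mean(0),np.percentile(p[:,2],90),cv2.minAreaRect(p[:,:2].astype(np.float32)))
g=(b[:,2]>20)&(b[:,2]<75)&1;
go((450.3,171.8,100),73.4)
"
```

```text
table 0.9551862685486867 0.8258974902757927
899 [452.20510624 172.48294716  62.14836241] 63.65050154811064 ((452.0411376953125, 171.66677856445312), (39.35948944091797, 13.747265815734863), 73.7235336303711)
878 [452.09557067 172.05253194  62.43386232] 63.65994129969285 ((452.06134033203125, 171.56358337402344), (39.206993103027344, 13.743249893188477), 73.53787994384766)
at [443.4 151.1 200.8] yaw 73.32 tilt [-0.01 -0.04] F [ 1.01 -0.19  0.11] t 2.0
tx,ty,tz m [0.0218 0.0006 0.1008] a deg [ 0.    0.05 -0.08]
```

drive_tool(
  increments=[
    {"fingers": 0.085,"tx": 0.0222,"ty": 0.0,"tz": 0.05,"ax": 0,"ay": 0,"az": 0},
    {"fingers": 0.06,"tx": 0.0222,"ty": 0.0,"tz": 0.1,"ax": 0,"ay": 0,"az": 0},
    {"fingers": 0.06,"tx": 0.0222,"ty": 0.0,"tz": 0.13,"ax": 0,"ay": 0,"az": 0},
    {"fingers": 0.06,"tx": 0.0222,"ty": 0.0,"tz": 0.16,"ax": 0,"ay": 0,"az": 0},
    {"fingers": 0.06,"tx": 0.0222,"ty": 0.0,"tz": 0.17,"ax": 0,"ay": 0,"az": 0},
    {"fingers": 0.06,"tx": 0.0222,"ty": 0.0,"tz": 0.17,"ax": 0,"ay": 0,"az": 0},
    {"fingers": 0.06,"tx": 0.0222,"ty": 0.0,"tz": 0.17,"ax": 0,"ay": 0,"az": 0},
    {"fingers": 0.06,"tx": 0.0222,"ty": 0.0,"tz": 0.17,"ax": 0,"ay": 0,"az": 0},
  ],
)

```text
clock: 2.8
eef_pos: [452.2, 173.8, 33.3]
ee_rot: [0.802, 0.597, 0.002, 0.001]
contact_force: [0.9, -0.6, 0.7]
grip_width: 59.7
```

```bash
python3 -c "
from h import *
go((451,171.6,30),73.5)
im,d=snapshot('wrist');save('wrist2',im)
im,d=snapshot('side');save('side2',im)
go((451,171.6,30),73.5)
"
```

```text
at [452.2 173.8  33.3] yaw 73.36 tilt [0.26 0.06] F [ 0.88 -0.57  0.72] t 2.8
tx,ty,tz m [-0.0024 -0.0005  0.0033] a deg [ 0.23 -0.13 -0.14]
at [451.8 173.9  32.8] yaw 73.39 tilt [0.22 0.05] F [-0.79  0.02 -0.24] t 2.9
tx,ty,tz m [-0.0025 -0.0001  0.0028] a deg [ 0.2  -0.11 -0.12]
```

View pics/wrist2.png

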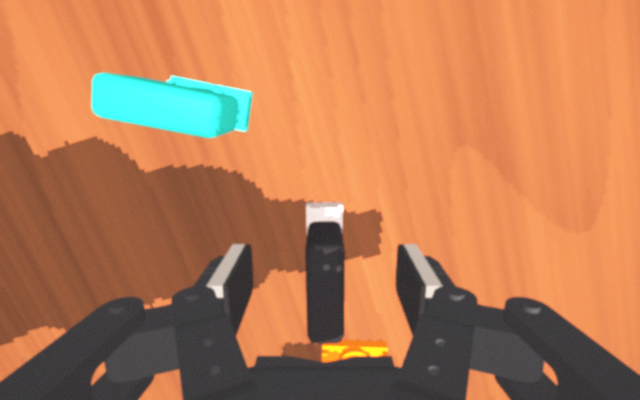

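View pics/side2.png

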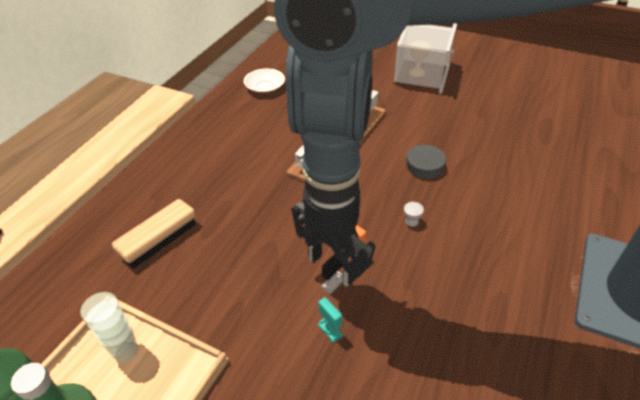

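drive_tool(
  increments=[
    {"fingers": 0.06,"tx": -0.0025,"ty": 0.0,"tz": 0.002,"ax": 0,"ay": 0,"az": 0},
    {"fingers": 0.03,"tx": -0.0025,"ty": 0.0,"tz": 0.002,"ax": 0,"ay": 0,"az": 0},
    {"fingers": 0.008,"tx": -0.0025,"ty": 0.0,"tz": 0.002,"ax": 0,"ay": 0,"az": 0},
    {"fingers": 0.008,"tx": -0.0025,"ty": 0.0,"tz": 0.002,"ax": 0,"ay": 0,"az": 0},
    {"fingers": 0.008,"tx": -0.0025,"ty": 0.0,"tz": 0.002,"ax": 0,"ay": 0,"az": 0},
    {"fingers": 0.008,"tx": -0.0025,"ty": 0.0,"tz": 0.002,"ax": 0,"ay": 0,"az": 0},
    {"fingers": 0.008,"tx": -0.0025,"ty": 0.0,"tz": 0.002,"ax": 0,"ay": 0,"az": 0},
    {"fingers": 0.008,"tx": -0.0025,"ty": 0.0,"tz": 0.002,"ax": 0,"ay": 0,"az": 0},
  ],
)

```text
clock: 3.7
eef_pos: [449.1, 171.3, 28.5]
ee_rot: [0.802, 0.598, -0.0, -0.0]
contact_force: [-0.3, -0.5, -0.6]
grip_width: 13.5
```

```bash
python3 -c "
from h import *
go((451,171.6,30),73.5)
im,d=snapshot('wrist');save('wrist3',im)
for i in range(3):
  snapshot('wrist'); go((451,171.6,30),73.5)
"
```

```text
at [449.1 171.3  28.5] yaw 73.4 tilt [-0.02 -0.01] F [-0.28 -0.55 -0.64] t 3.7
tx,ty,tz m [ 0.0008  0.0017 -0.0015] a deg [-0.02  0.01 -0.1 ]
at [449.2 171.3  28.5] yaw 73.4 tilt [-0.01 -0.  ] F [ 0.69 -1.17 -0.93] t 3.8
tx,ty,tz m [ 0.0008  0.0016 -0.0015] a deg [-0.01  0.01 -0.1 ]
at [449.2 171.3  28.6] yaw 73.4 tilt [-0.01 -0.  ] F [ 1.17 -1.3  -0.8 ] t 3.85
tx,ty,tz m [ 0.0008  0.0016 -0.0014] a deg [-0.01  0.   -0.1 ]
at [449.3 171.3  28.6] yaw 73.4 tilt [-0.01 -0.  ] F [-0.22  0.39 -0.41] t 3.9
tx,ty,tz m [ 0.0008  0.0016 -0.0014] a deg [-0.   0.  -0.1]
```

View pics/wrist3.png

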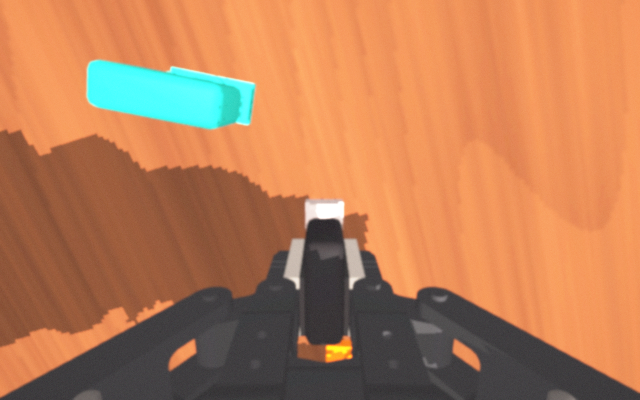

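```bash
python3 -c "
from h import *
go((585.3,-167.4,210),85.6)
"
```

```text
at [449.3 171.3  28.6] yaw 73.4 tilt [-0.01 -0.  ] F [-0.22  0.39 -0.41] t 3.9
tx,ty,tz m [-0.2857  0.2271 -0.1814] a deg [ -0.    0.  -12.2]
```

drive_tool(
  increments=[
    {"fingers": 0.008,"tx": 0,"ty": 0,"tz": -0.03,"ax": 0,"ay": 0,"az": 0},
    {"fingers": 0.008,"tx": 0,"ty": 0,"tz": -0.08,"ax": 0,"ay": 0,"az": 0},
    {"fingers": 0.008,"tx": 0,"ty": 0,"tz": -0.13,"ax": 0,"ay": 0,"az": 0},
    {"fingers": 0.008,"tx": 0,"ty": 0,"tz": -0.18,"ax": 0,"ay": 0,"az": 0},
    {"fingers": 0.008,"tx": 0,"ty": 0,"tz": -0.18,"ax": 0,"ay": 0,"az": 0},
  ],
)

```text
clock: 4.4
eef_pos: [453.7, 172.3, 217.7]
ee_rot: [0.802, 0.598, 0.007, 0.003]
contact_force: [0.4, 0.4, -0.8]
grip_width: 13.4
```

```bash
python3 -c "
from h import *
go((585.3,-167.4,210),85.6)
print(manip.observe()['grip_width'])
"
```

```text
at [453.7 172.3 217.7] yaw 73.41 tilt [0.89 0.2 ] F [ 0.37  0.37 -0.83] t 4.4
tx,ty,tz m [-0.288   0.223   0.0086] a deg [  0.84  -0.36 -12.2 ]
13.360931773493125
```

drive_tool(
  increments=[
    {"fingers": 0.008,"tx": -0.286,"ty": 0.227,"tz": 0,"ax": 0,"ay": 0,"az": -12.2},
    {"fingers": 0.008,"tx": -0.286,"ty": 0.227,"tz": 0,"ax": 0,"ay": 0,"az": -12.2},
    {"fingers": 0.008,"tx": -0.286,"ty": 0.227,"tz": 0,"ax": 0,"ay": 0,"az": -12.2},
    {"fingers": 0.008,"tx": -0.286,"ty": 0.227,"tz": 0,"ax": 0,"ay": 0,"az": -12.2},
    {"fingers": 0.008,"tx": -0.286,"ty": 0.227,"tz": 0,"ax": 0,"ay": 0,"az": -12.2},
    {"fingers": 0.008,"tx": -0.286,"ty": 0.227,"tz": 0,"ax": 0,"ay": 0,"az": -12.2},
    {"fingers": 0.008,"tx": -0.286,"ty": 0.227,"tz": 0,"ax": 0,"ay": 0,"az": -12.2},
    {"fingers": 0.008,"tx": -0.286,"ty": 0.227,"tz": 0,"ax": 0,"ay": 0,"az": -12.2},
  ],
)

```text
clock: 5.2
eef_pos: [585.8, -172.2, 207.0]
ee_rot: [0.735, 0.678, -0.001, 0.0]
contact_force: [0.9, 0.6, -1.7]
grip_width: 13.1
```

drive_tool(
  increments=[
    {"fingers": 0.008,"tx": 0,"ty": 0,"tz": 0,"ax": 0,"ay": 0,"az": 0},
    {"fingers": 0.008,"tx": 0,"ty": 0,"tz": 0,"ax": 0,"ay": 0,"az": 0},
    {"fingers": 0.008,"tx": 0,"ty": 0,"tz": 0,"ax": 0,"ay": 0,"az": 0},
    {"fingers": 0.008,"tx": 0,"ty": 0,"tz": 0,"ax": 0,"ay": 0,"az": 0},
  ],
)

```text
clock: 5.6
eef_pos: [585.0, -166.2, 208.9]
ee_rot: [0.733, 0.68, 0.0, -0.0]
contact_force: [0.2, -0.1, -0.3]
grip_width: 12.9
```

```bash
cat > snap.py <<'E'
from w import *
import sys
n,k=sys.argv[1],sys.argv[2]
s=manip.observe();im,d=snapshot(n);save(n+k,im);np.savez('pics/'+n+k+'.npz',im=im,d=d,p=s['eef_pos'],q=s['ee_rot'])
go((585.3,-167.4,210),85.6)
E
python3 snap.py wrist 4; python3 snap.py side 4; python3 snap.py top 4
```

```text
at [ 585.1 -166.3  209. ] yaw 85.7 tilt [0.02 0.  ] F [ 0.   -0.39 -1.13] t 5.65
tx,ty,tz m [-0.0011  0.0003 -0.001 ] a deg [ 0.02 -0.    0.1 ]
at [ 585.1 -166.4  209. ] yaw 85.69 tilt [ 0.02 -0.  ] F [ 0.51  0.62 -0.7 ] t 5.7
tx,ty,tz m [-0.001   0.0003 -0.001 ] a deg [0.02 0.   0.09]
at [ 585.1 -166.6  209.1] yaw 85.68 tilt [ 0.03 -0.  ] F [-0.91 -0.28 -0.24] t 5.75
tx,ty,tz m [-0.0008  0.0002 -0.0009] a deg [0.03 0.   0.08]
```

View pics/wrist4.png

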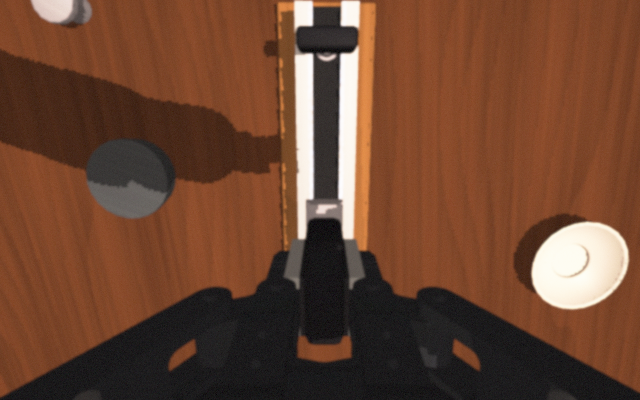

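View pics/side4.png

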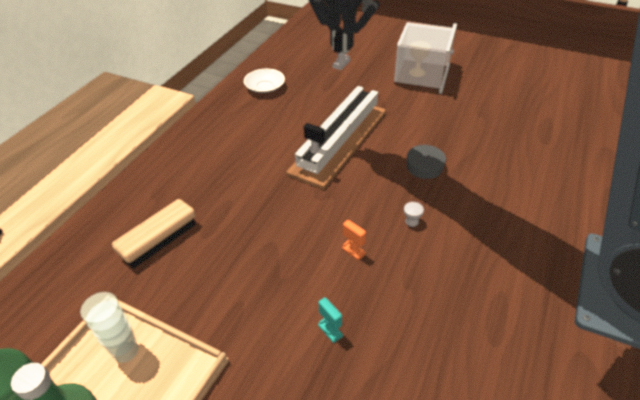

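```bash
cat > rail.py <<'E'
from w import *
import sys
z=np.load(sys.argv[1]); cp=camera_params('wrist'); P=cloud(z['d'],cp,np.array(cp['mount'])) # tool frame
W,im=wc(sys.argv[1]); g=im.mean(2)
top=(W[...,2]>51)&(W[...,2]<62)&(g>150)
print('rail top z',np.percentile(W[top][:,2],[10,50,90]))
rows=[]
for v in range(60,195,5):
    m=np.where(top[v])[0]
    if len(m)<4: continue
    gap=np.argmax(np.diff(m)); 
    if np.diff(m)[gap]<8: continue
    y=P[v,:,1]; a,b,c,d=m[0],m[gap],m[gap+1],m[-1]
    rows.append((P[v,b,0],y[a],y[b],y[c],y[d],(y[b]+y[c])/2,(y[a]+y[d])/2))
rows=np.array(rows); print(rows[::5].round(1))
for j in (5,6):
    f=np.polyfit(rows[:,0],rows[:,j],1); print('centre ty at tool x=0:',f[1].round(2),'slope deg',np.degrees(f[0]).round(2),'at x=60',np.polyval(f,60).round(2))
f=(P[...,2]>10)&(P[...,2]<45)&(abs(P[...,1])<15)&(abs(P[...,0])<35); f[:190]=0;f[225:]=0
Q=P[f]; print('foot pts',len(Q),Q.min(0).round(1),Q.max(0).round(1))
for v in range(196,222,3):
    q=P[v][f[v]]; 
    if len(q): print(v,len(q),q[:,1].min().round(1),q[:,1].max().round(1),q[:,2].mean().round(1),q[:,0].mean().round(1))
E
python3 rail.py pics/wrist4.npz; python3 -c "
from h import *
im=cv2.imread('pics/wrist4.png'); cv2.imwrite('pics/w4c.png',cv2.resize(im[180:360,250:400],None,fx=4,fy=3.3,interpolation=cv2.INTER_CUBIC))
im=cv2.imread('pics/top4.png'); cv2.imwrite('pics/top4c.png',im)"
```

```text
rail top z [56.34336215 57.35642691 58.32034067]
[[ 95.  -22.   -9.1   0.3  25.   -4.4   1.5]
 [ 76.2 -22.4  -9.2  12.9  25.5   1.8   1.5]
 [ 56.9 -22.1 -10.1  12.5  25.1   1.2   1.5]
 [ 36.7 -22.4  -8.8  12.5  24.6   1.8   1.1]
 [ 15.7 -22.2  -9.   12.7  25.2   1.9   1.5]
 [ -4.5 -22.5  -9.8  12.1  24.8   1.2   1.1]]
centre ty at tool x=0: 1.84 slope deg -0.61 at x=60 1.2
centre ty at tool x=0: 1.23 slope deg 0.22 at x=60 1.47
foot pts 731 [ 6.9 -9.1 16. ] [18.8  9.  27.4]
199 37 -9.1 8.6 26.0 18.3
202 38 -8.9 8.8 20.7 18.3
205 38 -8.9 8.8 18.3 17.6
208 38 -8.8 8.9 18.4 16.0
211 38 -9.0 8.9 21.5 13.6
214 38 -9.0 8.9 21.8 12.0
217 17 -9.0 8.5 21.6 10.5
220 5 -8.9 8.5 21.6 9.0
```

View pics/w4c.png

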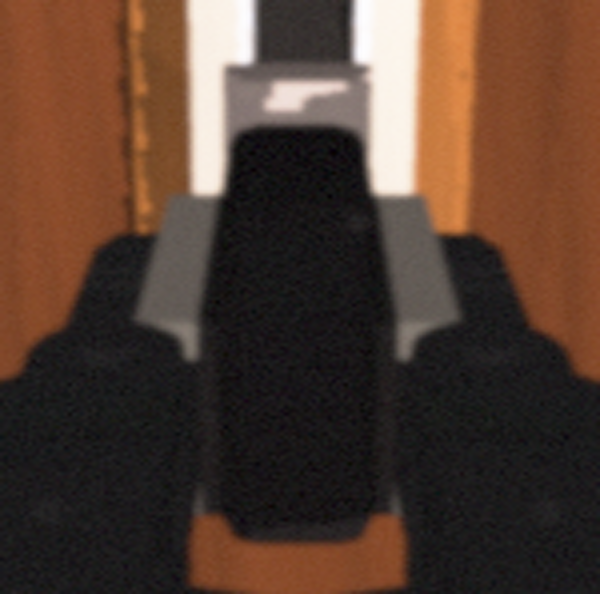

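drive_tool(
  increments=[
    {"fingers": 0.008,"tx": 0,"ty": 0.0008,"tz": 0.04,"ax": 0,"ay": 0,"az": 0},
    {"fingers": 0.008,"tx": 0,"ty": 0.0008,"tz": 0.07,"ax": 0,"ay": 0,"az": 0},
    {"fingers": 0.008,"tx": 0,"ty": 0.0008,"tz": 0.1,"ax": 0,"ay": 0,"az": 0},
    {"fingers": 0.008,"tx": 0,"ty": 0.0008,"tz": 0.113,"ax": 0,"ay": 0,"az": 0},
    {"fingers": 0.008,"tx": 0,"ty": 0.0008,"tz": 0.113,"ax": 0,"ay": 0,"az": 0},
    {"fingers": 0.008,"tx": 0,"ty": 0.0008,"tz": 0.113,"ax": 0,"ay": 0,"az": 0},
    {"fingers": 0.008,"tx": 0,"ty": 0.0008,"tz": 0.113,"ax": 0,"ay": 0,"az": 0},
    {"fingers": 0.008,"tx": 0,"ty": 0.0008,"tz": 0.113,"ax": 0,"ay": 0,"az": 0},
  ],
)

```text
clock: 6.55
eef_pos: [587.4, -168.3, 98.1]
ee_rot: [0.734, 0.679, 0.001, 0.002]
contact_force: [-0.2, 0.1, -1.0]
grip_width: 13.2
```

```bash
python3 snap.py wrist 5; python3 snap.py side 5; python3 snap.py top 5;python3 rail.py pics/wrist5.npz; python3 -c "
from h import *
im=cv2.imread('pics/wrist5.png'); cv2.imwrite('pics/w5c.png',cv2.resize(im[100:360,250:400],None,fx=3,fy=2.3,interpolation=cv2.INTER_CUBIC))"
```

```text
at [ 587.2 -168.2   97.7] yaw 85.6 tilt [ 0.19 -0.08] F [ 0.57  0.2  -1.67] t 6.6
tx,ty,tz m [ 0.0005 -0.0016 -0.1123] a deg [0.19 0.06 0.  ]
at [ 586.9 -168.1   97.3] yaw 85.6 tilt [ 0.15 -0.06] F [ 0.07  0.57 -1.3 ] t 6.65
tx,ty,tz m [ 0.0005 -0.0014 -0.1127] a deg [ 0.15  0.05 -0.  ]
at [ 586.7 -168.    96.9] yaw 85.6 tilt [ 0.11 -0.05] F [-0.06  0.77 -0.72] t 6.7
tx,ty,tz m [ 0.0004 -0.0012 -0.1131] a deg [ 0.11  0.04 -0.  ]
rail top z [56.53963406 57.46910579 58.32343217]
[[ 83.7 -24.7 -12.3   9.9  22.5  -1.2  -1.1]
 [ 72.3 -25.2 -12.2  10.1  22.4  -1.1  -1.4]
 [ 60.1 -25.2 -12.    9.7  22.8  -1.2  -1.2]
 [ 47.4 -25.2 -12.3   9.9  22.7  -1.2  -1.2]
 [ 34.6 -25.1 -12.4  10.1  22.3  -1.2  -1.4]]
centre ty at tool x=0: -1.31 slope deg 0.16 at x=60 -1.14
centre ty at tool x=0: -1.47 slope deg 0.19 at x=60 -1.26
foot pts 1252 [ -1.  -15.   15.9] [19.4 15.  44.7]
196 16 -14.6 14.6 41.1 15.7
199 52 -14.6 14.6 30.2 17.2
202 52 -14.7 14.7 26.3 16.7
205 52 -14.8 14.7 24.2 15.8
208 52 -14.7 14.7 24.3 14.2
211 52 -14.8 14.7 26.6 12.0
214 53 -14.9 14.8 27.4 10.1
217 32 -14.8 14.8 30.4 7.6
220 21 -14.9 14.9 36.3 3.9
```

View pics/w5c.png

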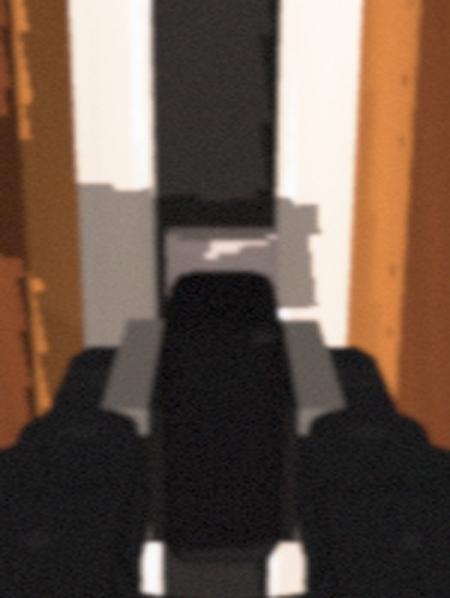

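View pics/side5.png

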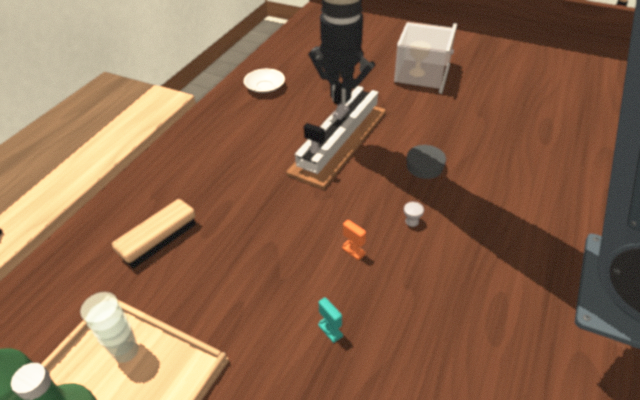

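drive_tool(
  increments=[
    {"fingers": 0.008,"tx": 0,"ty": 0,"tz": 0,"ax": 0,"ay": 0,"az": 0},
    {"fingers": 0.008,"tx": 0,"ty": 0,"tz": 0,"ax": 0,"ay": 0,"az": 0},
    {"fingers": 0.008,"tx": 0,"ty": 0,"tz": 0,"ax": 0,"ay": 0,"az": 0},
    {"fingers": 0.008,"tx": 0,"ty": 0,"tz": 0,"ax": 0,"ay": 0,"az": 0},
    {"fingers": 0.008,"tx": 0,"ty": 0,"tz": 0,"ax": 0,"ay": 0,"az": 0},
    {"fingers": 0.008,"tx": 0,"ty": 0,"tz": 0,"ax": 0,"ay": 0,"az": 0},
  ],
)

```text
clock: 7.3
eef_pos: [585.9, -167.7, 95.6]
ee_rot: [0.734, 0.679, -0.0, -0.0]
contact_force: [0.1, -0.6, -1.5]
grip_width: 13.6
```

```bash
python3 snap.py wrist 6; python3 rail.py pics/wrist6.npz|grep -v '^ '; python3 -c "
from h import *
for i in range(4):
  s=manip.observe(); print(s['eef_pos'].round(2),s['contact_force'].round(2)); snapshot('top')
"
```

```text
at [ 585.9 -167.7   95.6] yaw 85.6 tilt [-0.  0.] F [ 0.16 -0.28 -1.44] t 7.35
tx,ty,tz m [ 0.0002 -0.0007 -0.1144] a deg [-0. -0.  0.]
rail top z [56.48622419 57.43970384 58.29860735]
[[ 84.  -23.4 -10.5  11.7  24.5   0.6   0.6]
centre ty at tool x=0: 0.43 slope deg 0.14 at x=60 0.57
centre ty at tool x=0: 1.18 slope deg -0.67 at x=60 0.47
foot pts 1706 [ -1.1 -15.   15.9] [20.3 15.  45. ]
196 55 -14.9 15.0 42.2 15.5
199 57 -15.0 14.4 30.6 17.0
202 56 -14.5 14.9 26.6 16.6
205 57 -14.5 15.0 25.2 15.5
208 55 -14.5 14.5 25.1 14.0
211 56 -14.7 14.5 27.1 11.8
214 56 -14.7 14.6 27.5 10.1
217 36 -14.7 14.5 30.8 7.4
220 23 -14.7 14.7 35.7 4.1
[ 585.93 -167.66   95.64] [ 0.16 -0.28 -1.44]
[ 585.95 -167.68   95.63] [-0.2  -0.34 -0.38]
[ 585.95 -167.7    95.66] [ 0.19 -0.09 -1.55]
[ 585.95 -167.7    95.64] [-0.39 -0.53 -1.56]
```

drive_tool(
  increments=[
    {"fingers": 0.008,"tx": 0,"ty": 0.0004,"tz": 0.002,"ax": 0,"ay": 0,"az": 0},
    {"fingers": 0.008,"tx": 0,"ty": 0.0004,"tz": 0.004,"ax": 0,"ay": 0,"az": 0},
    {"fingers": 0.008,"tx": 0,"ty": 0.0004,"tz": 0.006,"ax": 0,"ay": 0,"az": 0},
    {"fingers": 0.008,"tx": 0,"ty": 0.0004,"tz": 0.008,"ax": 0,"ay": 0,"az": 0},
    {"fingers": 0.008,"tx": 0,"ty": 0.0004,"tz": 0.01,"ax": 0,"ay": 0,"az": 0},
    {"fingers": 0.008,"tx": 0,"ty": 0.0004,"tz": 0.011,"ax": 0,"ay": 0,"az": 0},
    {"fingers": 0.008,"tx": 0,"ty": 0.0004,"tz": 0.012,"ax": 0,"ay": 0,"az": 0},
    {"fingers": 0.008,"tx": 0,"ty": 0.0004,"tz": 0.013,"ax": 0,"ay": 0,"az": 0},
  ],
)

```text
clock: 8.35
eef_pos: [586.4, -167.7, 82.7]
ee_rot: [0.734, 0.679, 0.0, 0.0]
contact_force: [0.4, 0.2, -1.1]
grip_width: 13.4
```

drive_tool(
  increments=[
    {"fingers": 0.008,"tx": 0,"ty": 0,"tz": 0.001,"ax": 0,"ay": 0,"az": 0},
    {"fingers": 0.008,"tx": 0,"ty": 0,"tz": 0.001,"ax": 0,"ay": 0,"az": 0},
    {"fingers": 0.008,"tx": 0,"ty": 0,"tz": 0.001,"ax": 0,"ay": 0,"az": 0},
  ],
)

```text
clock: 8.65
eef_pos: [586.4, -167.8, 81.7]
ee_rot: [0.734, 0.679, 0.0, 0.0]
contact_force: [0.2, 0.1, -0.5]
grip_width: 13.7
```

```bash
python3 snap.py wrist 7;  python3 -c "
from h import *
for i in range(3):
  s=manip.observe(); print(s['eef_pos'].round(2),s['contact_force'].round(2)); snapshot('top')
im=cv2.imread('pics/wrist7.png'); cv2.imwrite('pics/w7c.png',cv2.resize(im[100:360,250:400],None,fx=3,fy=2.3,interpolation=cv2.INTER_CUBIC))
"
```

```text
at [ 586.4 -167.7   81.7] yaw 85.6 tilt [ 0.01 -0.  ] F [ 0.1  -0.16 -1.41] t 8.7
tx,ty,tz m [ 0.0003 -0.0011 -0.1283] a deg [0.01 0.   0.  ]
[ 586.4  -167.75   81.72] [ 0.1  -0.16 -1.41]
[ 586.42 -167.73   81.77] [ 0.24  0.28 -1.41]
[ 586.43 -167.77   81.79] [ 0.58  0.16 -1.45]
```

View pics/w7c.png

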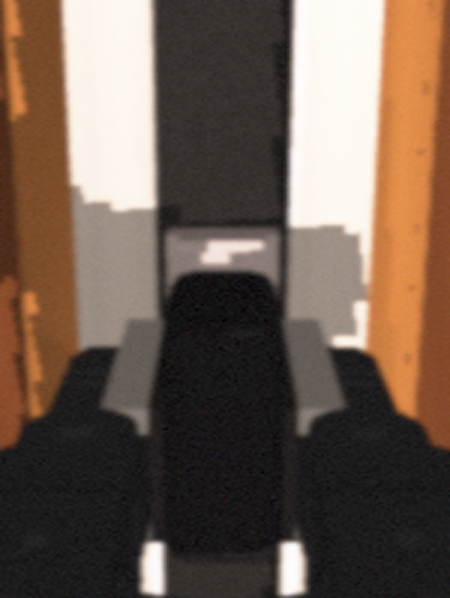

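The foot sits between the lips with a gap on both sides and no contact force, so I'm going on down slowly.

drive_tool(
  increments=[
    {"fingers": 0.008,"tx": 0,"ty": 0,"tz": 0.001,"ax": 0,"ay": 0,"az": 0},
    {"fingers": 0.008,"tx": 0,"ty": 0,"tz": 0.002,"ax": 0,"ay": 0,"az": 0},
    {"fingers": 0.008,"tx": 0,"ty": 0,"tz": 0.003,"ax": 0,"ay": 0,"az": 0},
    {"fingers": 0.008,"tx": 0,"ty": 0,"tz": 0.004,"ax": 0,"ay": 0,"az": 0},
    {"fingers": 0.008,"tx": 0,"ty": 0,"tz": 0.005,"ax": 0,"ay": 0,"az": 0},
    {"fingers": 0.008,"tx": 0,"ty": 0,"tz": 0.005,"ax": 0,"ay": 0,"az": 0},
  ],
)

```text
clock: 9.45
eef_pos: [586.4, -167.8, 77.1]
ee_rot: [0.734, 0.679, 0.0, 0.0]
contact_force: [-1.5, 0.2, 4.4]
grip_width: 13.1
```

```bash
python3 -c "
from h import *
for i in range(3):
  s=manip.observe(); print(s['eef_pos'].round(2),s['contact_force'].round(2)); snapshot('top')
"
```

```text
[ 586.38 -167.75   77.14] [-1.46  0.25  4.39]
[ 586.38 -167.75   77.13] [-0.99 -0.57  2.29]
[ 586.4  -167.76   77.11] [-1.42  0.55  3.06]
```

drive_tool(
  increments=[
    {"fingers": 0.008,"tx": 0,"ty": 0,"tz": -0.001,"ax": 0,"ay": 0,"az": 0},
    {"fingers": 0.008,"tx": 0,"ty": 0,"tz": -0.001,"ax": 0,"ay": 0,"az": 0},
    {"fingers": 0.008,"tx": 0,"ty": 0,"tz": -0.001,"ax": 0,"ay": 0,"az": 0},
  ],
)

```text
clock: 9.9
eef_pos: [586.5, -167.8, 77.8]
ee_rot: [0.734, 0.679, 0.0, 0.0]
contact_force: [-1.4, -0.2, 2.8]
grip_width: 13.4
```

drive_tool(
  increments=[
    {"fingers": 0.008,"tx": 0,"ty": 0,"tz": -0.001,"ax": 0,"ay": 0,"az": 0},
    {"fingers": 0.008,"tx": 0,"ty": 0,"tz": -0.001,"ax": 0,"ay": 0,"az": 0},
    {"fingers": 0.008,"tx": 0,"ty": 0,"tz": -0.001,"ax": 0,"ay": 0,"az": 0},
  ],
)

```text
clock: 10.2
eef_pos: [586.5, -167.8, 78.7]
ee_rot: [0.734, 0.679, 0.0, 0.0]
contact_force: [-1.5, 0.4, 2.1]
grip_width: 13.2
```

drive_tool(
  increments=[
    {"fingers": 0.008,"tx": 0,"ty": 0,"tz": -0.001,"ax": 0,"ay": 0,"az": 0},
    {"fingers": 0.008,"tx": 0,"ty": 0,"tz": -0.001,"ax": 0,"ay": 0,"az": 0},
    {"fingers": 0.008,"tx": 0,"ty": 0,"tz": -0.001,"ax": 0,"ay": 0,"az": 0},
  ],
)

```text
clock: 10.5
eef_pos: [586.1, -167.6, 78.9]
ee_rot: [0.734, 0.679, -0.0, -0.0]
contact_force: [-0.0, 0.1, -1.2]
grip_width: 13.3
```

drive_tool(
  increments=[
    {"fingers": 0.008,"tx": 0,"ty": 0,"tz": 0.001,"ax": 0,"ay": 0,"az": 0},
    {"fingers": 0.008,"tx": 0,"ty": 0,"tz": 0.002,"ax": 0,"ay": 0,"az": 0},
    {"fingers": 0.008,"tx": 0,"ty": 0,"tz": 0.003,"ax": 0,"ay": 0,"az": 0},
    {"fingers": 0.008,"tx": 0,"ty": 0,"tz": 0.004,"ax": 0,"ay": 0,"az": 0},
    {"fingers": 0.008,"tx": 0,"ty": 0,"tz": 0.005,"ax": 0,"ay": 0,"az": 0},
    {"fingers": 0.008,"tx": 0,"ty": 0,"tz": 0.006,"ax": 0,"ay": 0,"az": 0},
    {"fingers": 0.008,"tx": 0,"ty": 0,"tz": 0.007,"ax": 0,"ay": 0,"az": 0},
    {"fingers": 0.008,"tx": 0,"ty": 0,"tz": 0.008,"ax": 0,"ay": 0,"az": 0},
  ],
)

```text
clock: 11.3
eef_pos: [586.4, -167.7, 71.9]
ee_rot: [0.734, 0.679, 0.0, 0.0]
contact_force: [-1.6, 0.4, 5.9]
grip_width: 13.5
```

drive_tool(
  increments=[
    {"fingers": 0.008,"tx": 0,"ty": 0,"tz": 0.001,"ax": 0,"ay": 0,"az": 0},
    {"fingers": 0.008,"tx": 0,"ty": 0,"tz": 0.002,"ax": 0,"ay": 0,"az": 0},
    {"fingers": 0.008,"tx": 0,"ty": 0,"tz": 0.002,"ax": 0,"ay": 0,"az": 0},
    {"fingers": 0.008,"tx": 0,"ty": 0,"tz": 0.002,"ax": 0,"ay": 0,"az": 0},
  ],
)

```text
clock: 11.7
eef_pos: [586.4, -167.7, 70.0]
ee_rot: [0.734, 0.679, 0.0, 0.0]
contact_force: [-2.1, 0.2, 6.7]
grip_width: 13.1
```

```bash
python3 -c "
from h import *
F=[]
for i in range(5):
  s=manip.observe(); F.append(s['contact_force']); print(s['eef_pos'].round(2),s['contact_force'].round(2)); snapshot('top')
print(np.mean(F,0))
"
```

```text
[ 586.37 -167.73   70.  ] [-2.08  0.25  6.67]
[ 586.39 -167.73   70.03] [-2.93  1.85  5.69]
[ 586.38 -167.71   70.02] [-2.23 -0.01  6.26]
[ 586.37 -167.72   70.  ] [-3.73  1.45  6.26]
[ 586.37 -167.75   70.04] [-2.63  0.6   5.32]
[-2.71835817  0.82772367  6.03892368]
```

drive_tool(
  increments=[
    {"fingers": 0.008,"tx": 0,"ty": -0.0004,"tz": 0.001,"ax": 0,"ay": 0,"az": 0},
    {"fingers": 0.008,"tx": 0,"ty": -0.0005,"tz": 0.002,"ax": 0,"ay": 0,"az": 0},
    {"fingers": 0.008,"tx": 0,"ty": -0.0005,"tz": 0.0028,"ax": 0,"ay": 0,"az": 0},
    {"fingers": 0.008,"tx": 0,"ty": -0.0005,"tz": 0.0028,"ax": 0,"ay": 0,"az": 0},
    {"fingers": 0.008,"tx": 0,"ty": -0.0005,"tz": 0.0028,"ax": 0,"ay": 0,"az": 0},
  ],
)

```text
clock: 12.45
eef_pos: [586.4, -167.7, 67.7]
ee_rot: [0.734, 0.679, 0.0, 0.001]
contact_force: [-2.6, 0.8, 6.3]
grip_width: 13.2
```

```bash
python3 snap.py wrist 8; python3 -c "
from h import *
F=[]
for i in range(4):
  s=manip.observe(); F.append(s['contact_force']); print(s['eef_pos'].round(2),s['contact_force'].round(2),s['ft_torque'].round(2)); snapshot('top')
print(np.mean(F,0))
im=cv2.imread('pics/wrist8.png'); cv2.imwrite('pics/w8c.png',cv2.resize(im[100:360,250:400],None,fx=3,fy=2.3,interpolation=cv2.INTER_CUBIC))
"
```

```text
at [ 586.4 -167.7   67.7] yaw 85.6 tilt [ 0.08 -0.01] F [-2.53  1.66  6.7 ] t 12.5
tx,ty,tz m [ 0.0002 -0.0009 -0.1423] a deg [0.08 0.01 0.  ]
[ 586.37 -167.73   67.68] [-2.53  1.66  6.7 ] [ 0.28  0.52 -0.01]
[ 586.39 -167.71   67.68] [-2.25  0.73  6.19] [0.29 0.5  0.02]
[ 586.35 -167.75   67.69] [-1.49  0.35  6.16] [0.29 0.46 0.01]
[ 586.36 -167.73   67.68] [-1.71  1.35  5.83] [0.35 0.57 0.01]
[-1.99653693  1.02140186  6.2179815 ]
```

View pics/w8c.png

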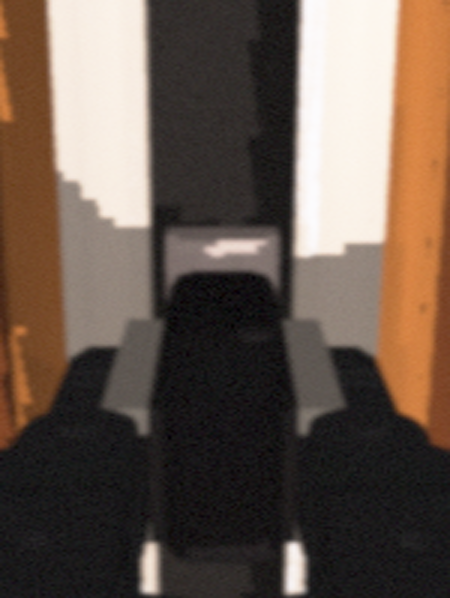

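drive_tool(
  increments=[
    {"fingers": 0.008,"tx": 0,"ty": 0,"tz": 0.0008,"ax": 0,"ay": 0,"az": 0},
    {"fingers": 0.008,"tx": 0,"ty": 0,"tz": 0.0008,"ax": 0,"ay": 0,"az": 0},
    {"fingers": 0.008,"tx": 0,"ty": 0,"tz": 0.0008,"ax": 0,"ay": 0,"az": -4},
    {"fingers": 0.008,"tx": 0,"ty": 0,"tz": 0.0008,"ax": 0,"ay": 0,"az": -8},
    {"fingers": 0.008,"tx": 0,"ty": 0,"tz": 0.0008,"ax": 0,"ay": 0,"az": -12},
    {"fingers": 0.008,"tx": 0,"ty": 0,"tz": 0.0008,"ax": 0,"ay": 0,"az": -12},
  ],
)

```text
clock: 13.3
eef_pos: [587.9, -168.2, 67.6]
ee_rot: [0.658, 0.753, 0.001, 0.002]
contact_force: [-0.3, 0.3, 6.2]
grip_width: 13.3
```

```bash
python3 -c "
from h import *
F=[]
for i in range(4):
  s=manip.observe(); F.append(s['contact_force']); print(s['eef_pos'].round(2),s['contact_force'].round(2),s['ft_torque'].round(2)); snapshot('top')
print(np.mean(F,0)); go((0,0,0),85.6)
"
```

```text
[ 587.86 -168.25   67.6 ] [-0.32  0.33  6.19] [0.23 0.03 0.01]
[ 587.88 -168.26   67.64] [ 1.01 -0.01  6.66] [0.23 0.05 0.07]
[ 587.91 -168.28   67.66] [-0.39 -0.04  6.88] [0.18 0.07 0.01]
[ 587.88 -168.24   67.63] [ 0.2  -0.12  5.93] [0.18 0.11 0.  ]
[0.12429365 0.03718855 6.41526189]
at [ 587.9 -168.3   67.6] yaw 97.61 tilt [ 0.27 -0.07] F [0.26 1.18 7.53] t 13.5
tx,ty,tz m [ 0.2447 -0.5607  0.0646] a deg [ 0.27  0.08 12.01]
```

drive_tool(
  increments=[
    {"fingers": 0.008,"tx": 0,"ty": -0.0008,"tz": 0.0003,"ax": 0,"ay": 0,"az": -4},
    {"fingers": 0.008,"tx": 0,"ty": -0.0016,"tz": 0.0003,"ax": 0,"ay": 0,"az": -9},
    {"fingers": 0.008,"tx": 0,"ty": -0.0016,"tz": 0.0003,"ax": 0,"ay": 0,"az": -14},
    {"fingers": 0.008,"tx": 0,"ty": -0.0016,"tz": 0.0003,"ax": 0,"ay": 0,"az": -19},
    {"fingers": 0.008,"tx": 0,"ty": -0.0016,"tz": 0.0003,"ax": 0,"ay": 0,"az": -24},
    {"fingers": 0.008,"tx": 0,"ty": -0.0016,"tz": 0.0003,"ax": 0,"ay": 0,"az": -24},
  ],
)

```text
clock: 14.1
eef_pos: [587.0, -168.3, 67.6]
ee_rot: [0.487, 0.873, 0.001, 0.003]
contact_force: [0.8, 0.8, 5.7]
grip_width: 13.0
```

```bash
python3 snap.py wrist 9; python3 -c "
from h import *
F=[]
for i in range(3):
  s=manip.observe(); F.append(s['contact_force']); print(s['eef_pos'].round(2),s['contact_force'].round(2),s['ft_torque'].round(2)); snapshot('top')
print(np.mean(F,0)); go((0,0,0),85.6)
im=cv2.imread('pics/wrist9.png'); cv2.imwrite('pics/w9c.png',cv2.resize(im[100:360,200:450],None,fx=2.6,fy=2.3,interpolation=cv2.INTER_CUBIC))
"
```

```text
at [ 587.  -168.3   67.6] yaw 121.63 tilt [ 0.36 -0.06] F [2.13 1.23 6.32] t 14.15
tx,ty,tz m [ 0.0011 -0.0003 -0.1424] a deg [ 0.34  0.15 36.03]
[ 587.   -168.34   67.63] [2.13 1.23 6.32] [ 0.3  -0.22 -0.02]
[ 586.94 -168.31   67.59] [0.81 0.7  6.99] [ 0.33 -0.19  0.01]
[ 586.97 -168.31   67.63] [1.73 0.98 6.74] [ 0.29 -0.17 -0.02]
[1.55928796 0.96804216 6.6813983 ]
at [ 587.  -168.3   67.6] yaw 121.61 tilt [ 0.36 -0.06] F [0.84 0.68 7.3 ] t 14.3
tx,ty,tz m [ 0.4513 -0.4119  0.0638] a deg [ 0.34  0.14 36.02]
```

View pics/w9c.png

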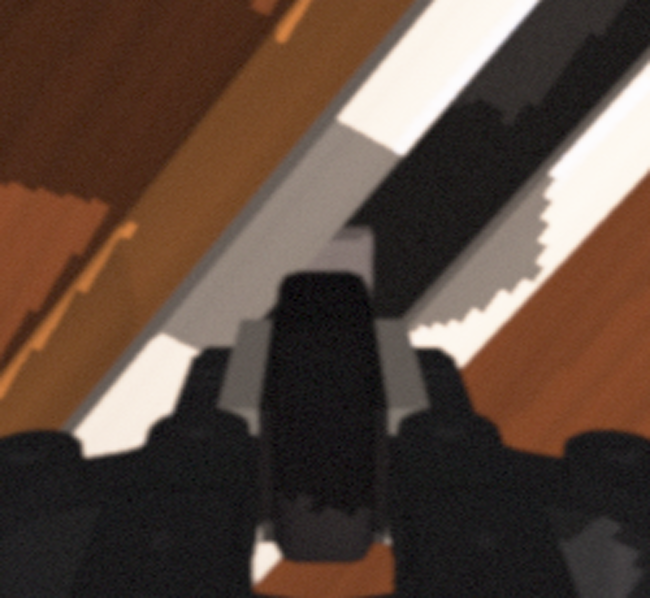

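drive_tool(
  increments=[
    {"fingers": 0.008,"tx": 0,"ty": 0,"tz": 0,"ax": 0,"ay": 0,"az": -6},
    {"fingers": 0.008,"tx": 0,"ty": 0,"tz": 0,"ax": 0,"ay": 0,"az": -12},
    {"fingers": 0.008,"tx": 0,"ty": 0,"tz": 0,"ax": 0,"ay": 0,"az": -18},
    {"fingers": 0.008,"tx": 0,"ty": 0,"tz": 0,"ax": 0,"ay": 0,"az": -24},
    {"fingers": 0.008,"tx": 0,"ty": 0,"tz": 0,"ax": 0,"ay": 0,"az": -30},
    {"fingers": 0.008,"tx": 0,"ty": 0,"tz": 0,"ax": 0,"ay": 0,"az": -36},
    {"fingers": 0.008,"tx": 0,"ty": 0,"tz": 0,"ax": 0,"ay": 0,"az": -40},
  ],
)

```text
clock: 15.0
eef_pos: [586.7, -167.7, 67.5]
ee_rot: [0.158, 0.987, 0.001, 0.003]
contact_force: [1.5, 2.0, 6.9]
grip_width: 13.1
```

```bash
python3 -c "
from h import *
F=[]
for i in range(3):
  s=manip.observe(); F.append(s['contact_force']); print(s['eef_pos'].round(2),s['contact_force'].round(2),s['ft_torque'].round(2)); snapshot('top')
print(np.mean(F,0)); go((586.2,-168,67.2),175.6)
"
```

```text
[ 586.72 -167.73   67.46] [1.5  1.97 6.93] [ 0.51 -0.07 -0.02]
[ 586.71 -167.73   67.43] [-0.06  1.39  6.91] [ 0.44 -0.09  0.  ]
[ 586.69 -167.86   67.42] [0.45 1.87 6.35] [ 0.42 -0.05  0.02]
[0.62931179 1.74123066 6.73167598]
at [ 586.6 -167.9   67.4] yaw 161.64 tilt [ 0.32 -0.01] F [0.9  1.05 6.62] t 15.15
tx,ty,tz m [ 0.0004 -0.0003  0.0002] a deg [  0.05   0.31 -13.96]
```

drive_tool(
  increments=[
    {"fingers": 0.008,"tx": 0,"ty": 0,"tz": 0,"ax": 0,"ay": 0,"az": -6},
    {"fingers": 0.008,"tx": 0,"ty": 0,"tz": 0,"ax": 0,"ay": 0,"az": -12},
    {"fingers": 0.008,"tx": 0,"ty": 0,"tz": 0,"ax": 0,"ay": 0,"az": -14},
    {"fingers": 0.008,"tx": 0,"ty": 0,"tz": 0,"ax": 0,"ay": 0,"az": -14},
    {"fingers": 0.008,"tx": 0,"ty": 0,"tz": 0,"ax": 0,"ay": 0,"az": -14},
  ],
)

```text
clock: 15.65
eef_pos: [586.4, -167.7, 67.3]
ee_rot: [0.038, 0.999, 0.0, 0.003]
contact_force: [1.1, 1.4, 6.0]
grip_width: 13.2
```

```bash
python3 snap.py wrist 10; python3 snap.py side 10; python3 -c "
from h import *
F=[]
for i in range(3):
  s=manip.observe(); F.append(s['contact_force']); print(s['eef_pos'].round(2),s['contact_force'].round(2),s['ft_torque'].round(2)); snapshot('top')
print(np.mean(F,0)); go((586.2,-168,67.2),175.6)
im=cv2.imread('pics/wrist10.png'); cv2.imwrite('pics/w10c.png',cv2.resize(im[100:400,150:500],None,fx=2,fy=2,interpolation=cv2.INTER_CUBIC))
"
```

```text
at [ 586.5 -167.7   67.3] yaw 175.63 tilt [0.29 0.01] F [0.07 2.31 7.09] t 15.7
tx,ty,tz m [ 0.0005  0.0003 -0.1427] a deg [ 0.25  0.2  90.03]
at [ 586.5 -167.7   67.3] yaw 175.63 tilt [0.29 0.01] F [0.85 1.79 7.01] t 15.75
tx,ty,tz m [ 0.0005  0.0003 -0.1427] a deg [ 0.25  0.2  90.03]
[ 586.47 -167.69   67.33] [0.85 1.79 7.01] [ 0.44 -0.03 -0.01]
[ 586.45 -167.7    67.3 ] [0.95 2.53 6.28] [ 0.49  0.03 -0.07]
[ 586.45 -167.69   67.33] [0.78 2.75 6.31] [ 0.48 -0.04  0.05]
[0.85899995 2.35724237 6.53267158]
at [ 586.5 -167.7   67.3] yaw 175.63 tilt [0.29 0.01] F [0.78 2.31 6.49] t 15.9
tx,ty,tz m [ 0.0002 -0.0003  0.0001] a deg [0.03 0.29 0.03]
```

View pics/w10c.png

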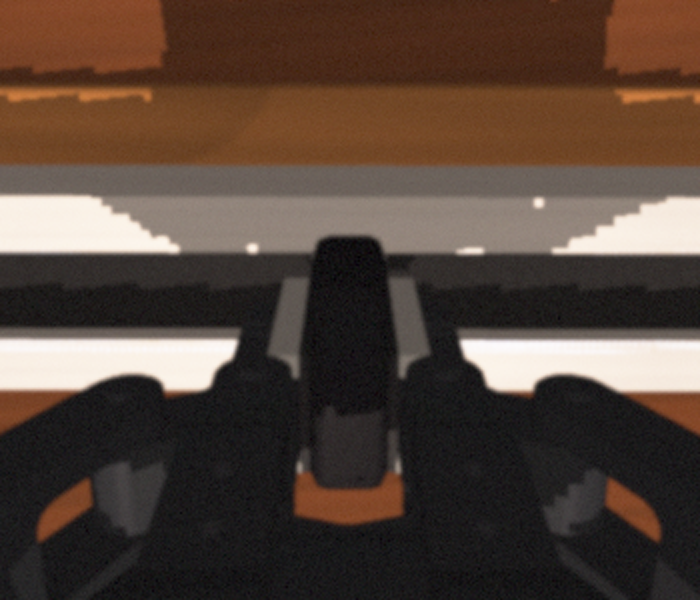

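```bash
python3 -c "
from w import *
z=np.load('pics/wrist10.npz'); cp=camera_params('wrist'); P=cloud(z['d'],cp,np.array(cp['mount'])); W,im=wc('pics/wrist10.npz'); g=im.mean(2)
for u in (170,200,240,400,440,470):
    c=W[:,u,2]; m=np.where((c>53)&(c<61)&(g[:,u]>95))[0]
    # split
    sp=np.where(np.diff(m)>8)[0]
    if len(sp): 
        a,b,cc,d=m[0],m[sp[0]],m[sp[0]+1],m[-1]; x=P[:,u,0]; print(u,[a,b,cc,d],x[[a,b,cc,d]].round(1),'slot mid',((x[b]+x[cc])/2).round(2),'rail mid',((x[a]+x[d])/2).round(2), 'z',W[[a,b,cc,d],u,2].round(1))
q=P[200:345,305:345].reshape(-1,3); q=q[(q[:,2]<-25)&(q[:,2]>-45)]; print('grip top',len(q),np.percentile(q,[1,50,99],axis=0).round(1))
"
```

```text
170 [np.int64(195), np.int64(224), np.int64(267), np.int64(293)] [ 24.5  12.3 -10.7 -23.1] slot mid 0.81 rail mid 0.68 z [53.3 58.4 54.7 57.3]
200 [np.int64(195), np.int64(225), np.int64(265), np.int64(288)] [ 24.6  11.5 -10.5 -20.2] slot mid 0.49 rail mid 2.22 z [54.  57.5 53.  57.7]
240 [np.int64(195), np.int64(225), np.int64(266), np.int64(293)] [ 24.3  11.3 -10.  -22.7] slot mid 0.65 rail mid 0.8 z [53.  56.9 55.2 58. ]
400 [np.int64(196), np.int64(225), np.int64(266), np.int64(294)] [ 23.9  11.2 -10.9 -23.8] slot mid 0.16 rail mid 0.03 z [53.3 57.  53.5 57.3]
440 [np.int64(197), np.int64(225), np.int64(267), np.int64(286)] [ 24.1  11.5 -10.6 -19.2] slot mid 0.44 rail mid 2.45 z [55.9 57.7 55.3 57.9]
470 [np.int64(196), np.int64(225), np.int64(267), np.int64(294)] [ 24.2  11.2 -10.9 -23.2] slot mid 0.15 rail mid 0.51 z [54.6 57.1 54.7 58.4]
grip top 4340 [[-17.3  -7.6 -38. ]
 [  4.7  -1.1 -34.3]
 [ 21.4   5.6 -26.5]]
```

drive_tool(
  increments=[
    {"fingers": 0.008,"tx": -0.0006,"ty": 0,"tz": 0,"ax": 0,"ay": 0,"az": 0},
    {"fingers": 0.008,"tx": -0.0006,"ty": 0,"tz": -0.0007,"ax": 0,"ay": 0,"az": 0},
    {"fingers": 0.008,"tx": -0.0006,"ty": 0,"tz": -0.0014,"ax": 0,"ay": 0,"az": 0},
    {"fingers": 0.008,"tx": -0.0006,"ty": 0,"tz": -0.0021,"ax": 0,"ay": 0,"az": 0},
    {"fingers": 0.008,"tx": -0.0006,"ty": 0,"tz": -0.0028,"ax": 0,"ay": 0,"az": 0},
    {"fingers": 0.008,"tx": -0.0006,"ty": 0,"tz": -0.0035,"ax": 0,"ay": 0,"az": 0},
    {"fingers": 0.008,"tx": -0.0006,"ty": 0,"tz": -0.0035,"ax": 0,"ay": 0,"az": 0},
  ],
)

```text
clock: 16.6
eef_pos: [586.5, -167.7, 70.4]
ee_rot: [0.038, 0.999, 0.0, 0.002]
contact_force: [0.0, 2.1, 5.1]
grip_width: 13.0
```

```bash
cat > f.py <<'E'
from h import *
F=[]
for i in range(3):
  s=manip.observe(); F.append(s['contact_force']); snapshot('top')
print(np.mean(F,0).round(2), s['ft_torque'].round(2), s['eef_pos'].round(2)); go((586.2,-168,67.2),175.6)
E
python3 f.py
```

```text
[0.17 1.97 5.58] [ 0.41  0.07 -0.04] [ 586.5  -167.7    70.29]
at [ 586.5 -167.7   70.3] yaw 175.62 tilt [0.22 0.02] F [-0.54  1.45  5.23] t 16.75
tx,ty,tz m [ 0.0003 -0.0003  0.0031] a deg [0.03 0.21 0.02]
```

drive_tool(
  increments=[
    {"fingers": 0.008,"tx": 0,"ty": 0,"tz": -0.0005,"ax": 0,"ay": 0,"az": 0},
    {"fingers": 0.008,"tx": 0,"ty": 0,"tz": -0.001,"ax": 0,"ay": 0,"az": 0},
    {"fingers": 0.008,"tx": 0,"ty": 0,"tz": -0.0015,"ax": 0,"ay": 0,"az": 0},
    {"fingers": 0.008,"tx": 0,"ty": 0,"tz": -0.002,"ax": 0,"ay": 0,"az": 0},
    {"fingers": 0.008,"tx": 0,"ty": 0,"tz": -0.002,"ax": 0,"ay": 0,"az": 0},
  ],
)

```text
clock: 17.25
eef_pos: [586.4, -167.7, 72.1]
ee_rot: [0.038, 0.999, 0.0, 0.002]
contact_force: [0.9, 2.3, 4.9]
grip_width: 13.6
```

```bash
python3 f.py
```

```text
[1.43 2.4  4.76] [ 0.46 -0.35 -0.07] [ 586.35 -167.78   71.97]
at [ 586.2 -167.9   71.9] yaw 175.62 tilt [ 0.18 -0.  ] F [2.09 1.65 4.87] t 17.4
tx,ty,tz m [ 0.     -0.0001  0.0047] a deg [0.01 0.17 0.02]
```

drive_tool(
  increments=[
    {"fingers": 0.008,"tx": 0,"ty": 0,"tz": -0.0005,"ax": 0,"ay": 0,"az": 0},
    {"fingers": 0.008,"tx": 0,"ty": 0,"tz": -0.001,"ax": 0,"ay": 0,"az": 0},
    {"fingers": 0.008,"tx": 0,"ty": 0,"tz": -0.0013,"ax": 0,"ay": 0,"az": 0},
    {"fingers": 0.008,"tx": 0,"ty": 0,"tz": -0.0013,"ax": 0,"ay": 0,"az": 0},
  ],
)

```text
clock: 17.8
eef_pos: [585.7, -168.1, 72.3]
ee_rot: [0.038, 0.999, -0.0, 0.001]
contact_force: [5.3, 0.3, 1.5]
grip_width: 13.1
```

```bash
python3 f.py
```

```text
[5.26 0.36 1.37] [ 0.24 -1.12 -0.  ] [ 585.76 -168.14   72.3 ]
at [ 585.7 -168.2   72.3] yaw 175.6 tilt [ 0.1  -0.01] F [4.61 0.24 1.17] t 17.95
tx,ty,tz m [-0.0005  0.0002  0.0051] a deg [-0.01  0.1  -0.  ]
```

drive_tool(
  increments=[
    {"fingers": 0.008,"tx": -0.0005,"ty": 0,"tz": 0,"ax": 0,"ay": 0,"az": 0},
    {"fingers": 0.008,"tx": -0.001,"ty": 0,"tz": 0,"ax": 0,"ay": 0,"az": 0},
    {"fingers": 0.008,"tx": -0.0015,"ty": 0,"tz": 0,"ax": 0,"ay": 0,"az": 0},
    {"fingers": 0.008,"tx": -0.0015,"ty": 0,"tz": 0,"ax": 0,"ay": 0,"az": 0},
  ],
)

```text
clock: 18.35
eef_pos: [585.9, -168.1, 72.3]
ee_rot: [0.038, 0.999, -0.0, -0.001]
contact_force: [2.8, 0.8, 2.5]
grip_width: 13.0
```

```bash
python3 f.py
```

```text
[2.2  0.68 2.33] [ 0.1  -0.42 -0.04] [ 585.87 -168.13   72.32]
at [ 585.9 -168.1   72.3] yaw 175.59 tilt [-0.07 -0.  ] F [1.74 0.43 1.57] t 18.5
tx,ty,tz m [-0.0003  0.0001  0.0051] a deg [-0.01 -0.07 -0.01]
```

drive_tool(
  increments=[
    {"fingers": 0.008,"tx": -0.0005,"ty": 0,"tz": -0.0003,"ax": 0,"ay": 0,"az": 0},
    {"fingers": 0.008,"tx": -0.0009,"ty": 0,"tz": -0.0006,"ax": 0,"ay": 0,"az": 0},
    {"fingers": 0.008,"tx": -0.0009,"ty": 0,"tz": -0.0009,"ax": 0,"ay": 0,"az": 0},
    {"fingers": 0.008,"tx": -0.0009,"ty": 0,"tz": -0.0009,"ax": 0,"ay": 0,"az": 0},
  ],
)

```text
clock: 18.9
eef_pos: [585.9, -168.1, 72.3]
ee_rot: [0.039, 0.999, 0.0, -0.002]
contact_force: [-0.8, -0.1, -0.9]
grip_width: 13.0
```

```bash
python3 f.py
```

```text
[-0.96 -0.9  -1.75] [-0.11  0.22  0.  ] [ 585.95 -168.11   72.37]
at [ 586.  -168.1   72.4] yaw 175.59 tilt [-0.18  0.02] F [-1.99 -0.67 -2.44] t 19.05
tx,ty,tz m [-0.0002  0.0001  0.0052] a deg [ 0.   -0.18 -0.01]
```

drive_tool(
  increments=[
    {"fingers": 0.008,"tx": 0,"ty": 0,"tz": -0.0003,"ax": 0,"ay": 0,"az": 0},
    {"fingers": 0.008,"tx": 0,"ty": 0,"tz": -0.0006,"ax": 0,"ay": 0,"az": 0},
    {"fingers": 0.008,"tx": 0,"ty": 0,"tz": -0.0009,"ax": 0,"ay": 0,"az": 0},
    {"fingers": 0.008,"tx": 0,"ty": 0,"tz": -0.0011,"ax": 0,"ay": 0,"az": 0},
    {"fingers": 0.008,"tx": 0,"ty": 0,"tz": -0.0011,"ax": 0,"ay": 0,"az": 0},
  ],
)

```text
clock: 19.55
eef_pos: [585.9, -168.0, 72.5]
ee_rot: [0.039, 0.999, 0.0, -0.002]
contact_force: [-1.6, -2.6, -12.6]
grip_width: 13.3
```

```bash
python3 f.py
```

```text
[ -1.21  -3.18 -13.72] [-0.73  0.12  0.05] [ 585.94 -168.03   72.53]
at [ 585.9 -168.    72.5] yaw 175.58 tilt [-0.2   0.03] F [ -1.33  -3.85 -16.05] t 19.7
tx,ty,tz m [-0.0003  0.      0.0053] a deg [ 0.02 -0.2  -0.02]
```

The tug is now about 12–15 N upward, more than I wanted, and it holds. I'm easing off right away.

drive_tool(
  increments=[
    {"fingers": 0.008,"tx": 0,"ty": 0,"tz": 0.0012,"ax": 0,"ay": 0,"az": 0},
    {"fingers": 0.008,"tx": 0,"ty": 0,"tz": 0.0016,"ax": 0,"ay": 0,"az": 0},
    {"fingers": 0.008,"tx": 0,"ty": 0,"tz": 0.0016,"ax": 0,"ay": 0,"az": 0},
  ],
)

```text
clock: 20.0
eef_pos: [586.1, -168.0, 72.5]
ee_rot: [0.038, 0.999, 0.0, -0.001]
contact_force: [-4.8, -2.0, -12.7]
grip_width: 13.1
```

```bash
python3 f.py
```

```text
[ -4.73  -1.93 -12.71] [-0.53  0.97 -0.05] [ 586.05 -168.     72.48]
at [ 586.  -168.    72.5] yaw 175.59 tilt [-0.16  0.01] F [ -5.07  -2.57 -12.31] t 20.15
tx,ty,tz m [-0.0002  0.      0.0053] a deg [ 0.   -0.16 -0.01]
```

drive_tool(
  increments=[
    {"fingers": 0.008,"tx": 0.0004,"ty": 0,"tz": 0.0005,"ax": 0,"ay": 0,"az": 0},
    {"fingers": 0.008,"tx": 0.0006,"ty": 0,"tz": 0.0008,"ax": 0,"ay": 0,"az": 0},
    {"fingers": 0.008,"tx": 0.0006,"ty": 0,"tz": 0.0008,"ax": 0,"ay": 0,"az": 0},
  ],
)

```text
clock: 20.45
eef_pos: [586.0, -168.0, 72.5]
ee_rot: [0.038, 0.999, -0.0, -0.001]
contact_force: [-4.7, -1.6, -10.3]
grip_width: 13.4
```

```bash
python3 f.py
```

```text
[ -4.77  -2.3  -10.67] [-0.52  1.05 -0.02] [ 586.04 -168.02   72.48]
at [ 586.  -168.    72.5] yaw 175.59 tilt [-0.07 -0.  ] F [ -4.41  -2.   -10.52] t 20.6
tx,ty,tz m [-0.0002  0.      0.0053] a deg [-0.01 -0.07 -0.01]
```

drive_tool(
  increments=[
    {"fingers": 0.008,"tx": 0.0005,"ty": 0,"tz": 0.0005,"ax": 0,"ay": 0,"az": 0},
    {"fingers": 0.008,"tx": 0.0006,"ty": 0,"tz": 0.001,"ax": 0,"ay": 0,"az": 0},
    {"fingers": 0.008,"tx": 0.0006,"ty": 0,"tz": 0.001,"ax": 0,"ay": 0,"az": 0},
    {"fingers": 0.008,"tx": 0.0006,"ty": 0,"tz": 0.001,"ax": 0,"ay": 0,"az": 0},
  ],
)

```text
clock: 21.0
eef_pos: [586.1, -168.0, 72.5]
ee_rot: [0.038, 0.999, -0.0, 0.0]
contact_force: [-5.9, -1.5, -6.9]
grip_width: 13.1
```

```bash
python3 f.py
```

```text
[-5.26 -1.65 -6.93] [-0.4   1.19  0.01] [ 586.03 -168.05   72.43]
at [ 586.  -168.    72.4] yaw 175.6 tilt [ 0.02 -0.02] F [-4.61 -1.46 -6.72] t 21.15
tx,ty,tz m [-0.0002  0.0001  0.0052] a deg [-0.02  0.03  0.  ]
```

drive_tool(
  increments=[
    {"fingers": 0.008,"tx": 0.0006,"ty": 0,"tz": 0.0005,"ax": 0,"ay": 0,"az": 0},
    {"fingers": 0.008,"tx": 0.001,"ty": 0,"tz": 0.001,"ax": 0,"ay": 0,"az": 0},
    {"fingers": 0.008,"tx": 0.001,"ty": 0,"tz": 0.001,"ax": 0,"ay": 0,"az": 0},
    {"fingers": 0.008,"tx": 0.001,"ty": 0,"tz": 0.001,"ax": 0,"ay": 0,"az": 0},
  ],
)

```text
clock: 21.55
eef_pos: [586.0, -168.1, 72.4]
ee_rot: [0.038, 0.999, -0.0, 0.001]
contact_force: [-5.5, -1.0, -0.3]
grip_width: 13.3
```

```bash
python3 f.py; python3 snap.py wrist 11; python3 -c "
from h import *
im=cv2.imread('pics/wrist11.png'); cv2.imwrite('pics/w11c.png',cv2.resize(im[100:400,150:500],None,fx=2,fy=2,interpolation=cv2.INTER_CUBIC))"
```

```text
[-4.88 -1.18 -0.38] [-0.11  1.3   0.03] [ 586.04 -168.07   72.35]
at [ 586.1 -168.1   72.4] yaw 175.61 tilt [ 0.17 -0.04] F [-4.91 -0.22 -0.72] t 21.7
tx,ty,tz m [-0.0001  0.0001  0.0052] a deg [-0.03  0.17  0.01]
at [ 586.1 -168.1   72.4] yaw 175.61 tilt [ 0.16 -0.04] F [-4.74 -1.31  0.29] t 21.75
tx,ty,tz m [ 0.0004  0.0005 -0.1376] a deg [ 0.11  0.15 90.01]
```

View pics/w11c.png

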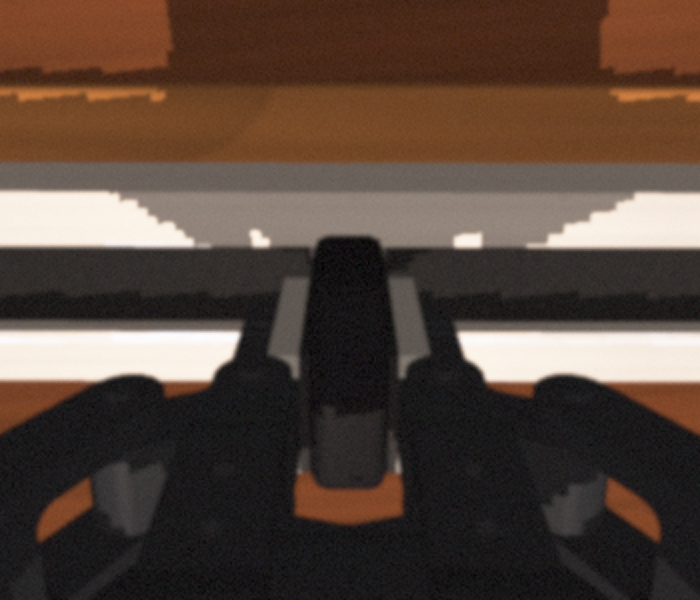

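drive_tool(
  increments=[
    {"fingers": 0.008,"tx": 0.0008,"ty": 0,"tz": 0,"ax": 0,"ay": 0,"az": 0},
    {"fingers": 0.008,"tx": 0.0015,"ty": 0,"tz": 0,"ax": 0,"ay": 0,"az": 0},
    {"fingers": 0.008,"tx": 0.0015,"ty": 0,"tz": 0,"ax": 0,"ay": 0,"az": 0},
    {"fingers": 0.008,"tx": 0.0015,"ty": 0,"tz": 0,"ax": 0,"ay": 0,"az": 0},
  ],
)

```text
clock: 22.15
eef_pos: [585.9, -168.1, 72.2]
ee_rot: [0.038, 0.999, -0.0, 0.003]
contact_force: [0.2, -0.3, 3.9]
grip_width: 12.9
```

```bash
python3 f.py
```

```text
[0.15 0.06 3.93] [ 0.04 -0.    0.01] [ 585.83 -168.1    72.24]
at [ 585.8 -168.1   72.2] yaw 175.62 tilt [ 0.3  -0.04] F [ 1.03 -0.33  5.15] t 22.3
tx,ty,tz m [-0.0004  0.0001  0.005 ] a deg [-0.02  0.31  0.02]
```

drive_tool(
  increments=[
    {"fingers": 0.008,"tx": 0,"ty": 0,"tz": -0.0004,"ax": 0,"ay": 0,"az": 0},
    {"fingers": 0.008,"tx": 0,"ty": 0,"tz": -0.0008,"ax": 0,"ay": 0,"az": 0},
    {"fingers": 0.008,"tx": 0,"ty": 0,"tz": -0.0008,"ax": 0,"ay": 0,"az": 0},
  ],
)

```text
clock: 22.6
eef_pos: [585.6, -168.1, 72.2]
ee_rot: [0.038, 0.999, -0.0, 0.002]
contact_force: [4.7, 0.6, 4.3]
grip_width: 13.5
```

```bash
python3 f.py
```

```text
[5.08 0.68 4.41] [ 0.09 -1.25 -0.04] [ 585.61 -168.1    72.16]
at [ 585.6 -168.1   72.1] yaw 175.61 tilt [ 0.27 -0.03] F [ 4.35 -0.08  5.3 ] t 22.75
tx,ty,tz m [-0.0005  0.0001  0.0049] a deg [-0.01  0.27  0.01]
```

drive_tool(
  increments=[
    {"fingers": 0.008,"tx": -0.0004,"ty": 0,"tz": -0.0003,"ax": 0,"ay": 0,"az": 0},
    {"fingers": 0.008,"tx": -0.0009,"ty": 0,"tz": -0.0005,"ax": 0,"ay": 0,"az": 0},
    {"fingers": 0.008,"tx": -0.0009,"ty": 0,"tz": -0.0005,"ax": 0,"ay": 0,"az": 0},
    {"fingers": 0.008,"tx": -0.0009,"ty": 0,"tz": -0.0005,"ax": 0,"ay": 0,"az": 0},
  ],
)

```text
clock: 23.15
eef_pos: [585.7, -168.1, 72.2]
ee_rot: [0.038, 0.999, -0.0, 0.001]
contact_force: [5.0, -0.4, 5.4]
grip_width: 13.0
```

```bash
python3 f.py
```

```text
[ 5.31 -0.35  4.99] [ 0.04 -1.2  -0.05] [ 585.66 -168.09   72.18]
at [ 585.6 -168.1   72.2] yaw 175.61 tilt [ 0.15 -0.02] F [5.09 0.64 5.26] t 23.3
tx,ty,tz m [-0.0005  0.0001  0.005 ] a deg [-0.01  0.15  0.01]
```

drive_tool(
  increments=[
    {"fingers": 0.008,"tx": -0.0004,"ty": 0,"tz": -0.0003,"ax": 0,"ay": 0,"az": 0},
    {"fingers": 0.008,"tx": -0.0009,"ty": 0,"tz": -0.0006,"ax": 0,"ay": 0,"az": 0},
    {"fingers": 0.008,"tx": -0.0009,"ty": 0,"tz": -0.0006,"ax": 0,"ay": 0,"az": 0},
    {"fingers": 0.008,"tx": -0.0009,"ty": 0,"tz": -0.0006,"ax": 0,"ay": 0,"az": 0},
  ],
)

```text
clock: 23.7
eef_pos: [585.7, -168.1, 72.2]
ee_rot: [0.038, 0.999, -0.0, 0.0]
contact_force: [4.5, -0.8, 4.5]
grip_width: 13.5
```

```bash
python3 f.py
```

```text
[ 4.94 -0.65  4.45] [-0.   -1.14 -0.  ] [ 585.7  -168.08   72.22]
at [ 585.7 -168.1   72.2] yaw 175.6 tilt [ 0.04 -0.01] F [ 4.77 -0.14  4.54] t 23.85
tx,ty,tz m [-0.0005  0.0001  0.005 ] a deg [-0.01  0.04  0.  ]
```

drive_tool(
  increments=[
    {"fingers": 0.008,"tx": -0.0005,"ty": 0,"tz": -0.0004,"ax": 0,"ay": 0,"az": 0},
    {"fingers": 0.008,"tx": -0.0007,"ty": 0,"tz": -0.0007,"ax": 0,"ay": 0,"az": 0},
    {"fingers": 0.008,"tx": -0.0007,"ty": 0,"tz": -0.0007,"ax": 0,"ay": 0,"az": 0},
    {"fingers": 0.008,"tx": -0.0007,"ty": 0,"tz": -0.0007,"ax": 0,"ay": 0,"az": 0},
  ],
)

```text
clock: 24.25
eef_pos: [585.8, -168.1, 72.3]
ee_rot: [0.038, 0.999, -0.0, -0.0]
contact_force: [3.6, -0.5, 1.7]
grip_width: 13.1
```

```bash
python3 f.py
```

```text
[ 4.09 -0.42  1.56] [-0.23 -1.09 -0.02] [ 585.76 -168.11   72.3 ]
at [ 585.7 -168.1   72.3] yaw 175.59 tilt [-0.05  0.  ] F [ 5.38 -0.74  0.49] t 24.4
tx,ty,tz m [-0.0005  0.0001  0.0051] a deg [ 0.   -0.05 -0.01]
```

drive_tool(
  increments=[
    {"fingers": 0.008,"tx": -0.0004,"ty": 0,"tz": 0,"ax": 0,"ay": 0,"az": 0},
    {"fingers": 0.03,"tx": -0.0004,"ty": 0,"tz": 0,"ax": 0,"ay": 0,"az": 0},
    {"fingers": 0.045,"tx": -0.0004,"ty": 0,"tz": 0,"ax": 0,"ay": 0,"az": 0},
    {"fingers": 0.045,"tx": -0.0004,"ty": 0,"tz": 0,"ax": 0,"ay": 0,"az": 0},
    {"fingers": 0.045,"tx": -0.0004,"ty": 0,"tz": 0,"ax": 0,"ay": 0,"az": 0},
    {"fingers": 0.045,"tx": -0.0004,"ty": 0,"tz": 0,"ax": 0,"ay": 0,"az": 0},
  ],
)

```text
clock: 25.0
eef_pos: [585.9, -167.9, 72.4]
ee_rot: [0.038, 0.999, 0.0, -0.001]
contact_force: [-0.8, -0.6, -0.5]
grip_width: 45.0
```

```bash
python3 f.py; python3 snap.py wrist 12
```

```text
[-0.26 -0.38 -0.61] [-0.05  0.04  0.01] [ 586.27 -168.     72.67]
at [ 586.3 -168.    72.7] yaw 175.6 tilt [-0.02  0.  ] F [-0.17  0.95 -0.54] t 25.15
tx,ty,tz m [0.0001 0.     0.0055] a deg [ 0.   -0.02 -0.  ]
at [ 586.4 -168.    72.8] yaw 175.6 tilt [-0.01  0.  ] F [ 0.59 -0.29  0.16] t 25.2
tx,ty,tz m [ 0.0012  0.0006 -0.1372] a deg [-1.e-02 -1.e-02  9.e+01]
```

View pics/wrist12.png

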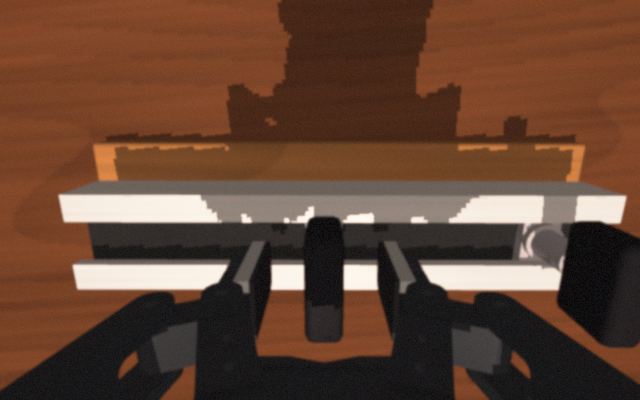

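Released: the stop stands at (324,280), square across the slot and upright like the fitted one. Now I'll lift straight up and check.

drive_tool(
  increments=[
    {"fingers": 0.045,"tx": 0,"ty": 0,"tz": -0.02,"ax": 0,"ay": 0,"az": 0},
    {"fingers": 0.045,"tx": 0,"ty": 0,"tz": -0.05,"ax": 0,"ay": 0,"az": 0},
    {"fingers": 0.045,"tx": 0,"ty": 0,"tz": -0.09,"ax": 0,"ay": 0,"az": 0},
    {"fingers": 0.045,"tx": 0,"ty": 0,"tz": -0.13,"ax": 0,"ay": 0,"az": 0},
    {"fingers": 0.045,"tx": 0.0,"ty": 0,"tz": -0.16,"ax": 0,"ay": 0,"az": 0},
    {"fingers": 0.045,"tx": 0.05,"ty": 0,"tz": -0.18,"ax": 0,"ay": 0,"az": 0},
    {"fingers": 0.045,"tx": 0.1,"ty": 0,"tz": -0.18,"ax": 0,"ay": 0,"az": 0},
    {"fingers": 0.045,"tx": 0.15,"ty": 0,"tz": -0.18,"ax": 0,"ay": 0,"az": 0},
  ],
)

```text
clock: 26.0
eef_pos: [439.8, -157.0, 253.8]
ee_rot: [0.038, 0.999, -0.001, 0.001]
contact_force: [0.1, -0.4, 0.8]
grip_width: 44.8
```

drive_tool(
  increments=[
    {"fingers": 0.045,"tx": 0.05,"ty": 0,"tz": 0,"ax": 0,"ay": 0,"az": 0},
    {"fingers": 0.045,"tx": 0.1,"ty": 0,"tz": 0,"ax": 0,"ay": 0,"az": 0},
    {"fingers": 0.045,"tx": 0.1,"ty": 0,"tz": 0,"ax": 0,"ay": 0,"az": 0},
    {"fingers": 0.045,"tx": 0.1,"ty": 0,"tz": 0,"ax": 0,"ay": 0,"az": 0},
    {"fingers": 0.045,"tx": 0.1,"ty": 0,"tz": 0,"ax": 0,"ay": 0,"az": 0},
    {"fingers": 0.045,"tx": 0.1,"ty": 0,"tz": 0,"ax": 0,"ay": 0,"az": 0},
  ],
)

```text
clock: 26.6
eef_pos: [341.8, -149.4, 252.8]
ee_rot: [0.038, 0.999, 0.0, 0.0]
contact_force: [-0.2, -0.7, 1.1]
grip_width: 45.2
```

```bash
python3 snap.py top 13; python3 snap.py side 13
python3 - <<'E'
from h import *
C=np.array([586.0,-159.4]); yv=np.array([np.cos(np.radians(85.5)),np.sin(np.radians(85.5))]); xv=np.array([yv[1],-yv[0]])
for n in ('top','side'):
    z=np.load(f'pics/{n}13.npz'); cp=camera_params(n); P=cloud(z['d'],cp,np.array(cp['pose'])).reshape(-1,3)
    dd=P[:,:2]-C; a=dd@xv; b=dd@yv
    m=(abs(a)<70)&(abs(b)<150)
    r=m&(P[:,2]>50)&(P[:,2]<61); rr=cv2.minAreaRect(P[r][:,:2].astype(np.float32)); print(n,'rail',rr, 'z',np.percentile(P[r][:,2],[50,90]))
    bd=m&(P[:,2]>9)&(P[:,2]<15); print('board',cv2.minAreaRect(P[bd][:,:2].astype(np.float32)))
    for nm,lo,hi in (('loose',-45,40),('fit',70,130)):
        g=m&(P[:,2]>95)&(P[:,2]<120)&(b>lo)&(b<hi); p=np.c_[a,b,P[:,2]][g]; print(nm,len(p),cv2.minAreaRect(p[:,:2].astype(np.float32)),'top z',np.percentile(p[:,2],[50,95]).round(1))
E
```

```text
at [ 341.7 -149.4  252.7] yaw 175.64 tilt [-0.02  0.02] F [ 0.96 -0.    0.19] t 26.65
tx,ty,tz m [-0.2442  0.0005  0.0426] a deg [-0.000e+00 -3.000e-02  9.004e+01]
at [ 341.6 -149.3  252.6] yaw 175.65 tilt [-0.04  0.03] F [-0.34 -0.47  0.18] t 26.7
tx,ty,tz m [-0.2444  0.0005  0.0424] a deg [-1.000e-02 -5.000e-02  9.005e+01]
top rail ((586.038818359375, -159.5453643798828), (260.5320739746094, 49.278709411621094), 85.57559204101562) z [56.18313086 57.74675953]
board ((585.7703247070312, -159.30233764648438), (279.8393249511719, 85.4833984375), 85.48784637451172)
loose 292 ((-2.544710159301758, -7.991527080535889), (39.4560546875, 14.787392616271973), 1.6708142757415771) top z [105.2 107.2]
fit 268 ((-0.36295318603515625, 98.35224914550781), (14.389671325683594, 40.12553024291992), 88.74136352539062) top z [105.6 107.8]
side rail ((585.7586669921875, -159.20567321777344), (266.27569580078125, 50.70403289794922), 85.42942810058594) z [55.36662924 57.21738282]
board ((582.8755493164062, -158.96685791015625), (282.8880310058594, 85.34835815429688), 84.00299072265625)
loose 157 ((-1.2931938171386719, -7.465908050537109), (41.1328239440918, 16.660757064819336), 2.4023733139038086) top z [103.2 105.9]
fit 187 ((-0.23612022399902344, 99.09931945800781), (14.740527153015137, 40.312744140625), 87.06619262695312) top z [103.8 106.6]
```

View pics/top13.png

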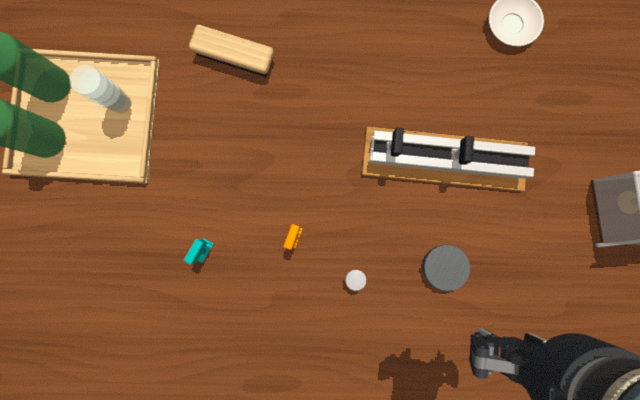

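View pics/side13.png

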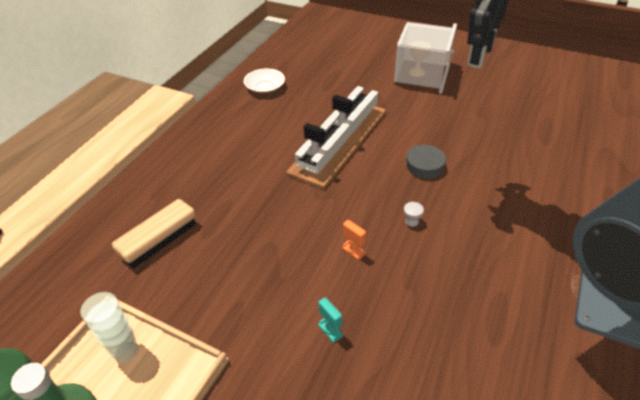

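Run:
```python
from h import *
C=np.array([586.0,-159.4]); yv=np.array([np.cos(np.radians(85.5)),np.sin(np.radians(85.5))]); xv=np.array([yv[1],-yv[0]])
for n in ('top','side'):
    z=np.load(f'pics/{n}13.npz'); cp=camera_params(n); P=cloud(z['d'],cp,np.array(cp['pose'])).reshape(-1,3)
    dd=P[:,:2]-C; a=dd@xv; b=dd@yv
    for nm,lo,hi in (('loose',-45,40),('fit',70,130)):
        g=(abs(a)<40)&(P[:,2]>102)&(P[:,2]<112)&(b>lo)&(b<hi)
        f=np.polyfit(a[g],P[g,2],1); print(n,nm,g.sum(),'slope deg',np.degrees(f[0]).round(2),'a range',np.percentile(a[g],[2,98]).round(1))
```

```text
top loose 244 slope deg 0.16 a range [-20.8  16.6]
top fit 242 slope deg 0.09 a range [-19.6  18.2]
side loose 94 slope deg 1.63 a range [-20.9  15.6]
side fit 116 slope deg -0.5 a range [-19.2  18.5]
```

```bash
python3 -c "
from h import *
print(manip.close_job())"
```

```text
the job is handed in; nothing more can be done
None
```

The loose stop is fitted across the slot and caught under the lips, and I handed the job in at about 27 s of the 56 s allowed. No verdict was reported.

**What I did:**
- I gripped the black stop between its two look-alikes, carried it over the fitted one and lowered it lengthwise into the slot.
- I found the strip by touch, at tool height 78.8 mm, then pressed about 11 mm into it (roughly 8 N).
- I turned the stop 90° with almost no twisting resistance, then let it rise until it stopped at its seat.
- I tugged it upward, brought the load back to nearly zero and released it.

**Last checks:**

| Check | Result |
|---|---|
| Height | Grip top within about 1 mm of the fitted stop's in both fixed views |
| Square across the slot | Within about 2.5° |
| Upright | 0.2° tilt from the top camera, 1.6° from the side camera |
| Along the rail | About 8 mm from the middle |
| Off the centre line | Roughly 1–2.5 mm, depending on camera (limit 3 mm) |
| Other objects | None visibly moved in the pictures; robot clear |

**What did not go cleanly:**
- **Tug too strong:** the arm answers slowly, so the tug briefly reached about 15 N instead of the 4–8 N meant. I estimate about 21 N on the lips, still under the 30 N limit.
- **Sideways load:** about 4–5 N of sideways load came and went in the grip before release, which probably explains the offset from the centre line.
- **Cameras disagree:** they differ by about 1 mm on that offset, and the top camera reads up to 2.5 mm, so this is the tightest margin.

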